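Pack the acid-test bottles and wedge the row tight

TASK

Get the gold-testing kit ready to be carried: stand every test bottle on the bench upright in the wooden rack, make up the empty places with filler blocks so that all five are taken, and drive the wedge thin end first, from the robot's side, into the slot left at the end of the row until the row is locked tight. Every bottle's cap must be pressed fully home (before or after, as you like). Leave spare filler blocks on the bench, and do not disturb the touchstone, the chalice or the pliers.

Things in the scene. Friction and masses are not known exactly. Their poses are not given: they have to be found in the camera images.
- rack: low wooden carrying rack, immovable; origin on its underside at the middle of the row; y along the row, x across it, away from the robot, z up. Base board 8 mm thick, 64 mm wide (things stand on it). Two rails, tops at z = 22 mm, leave a channel 36 mm wide (x -18 to +18). Five places of 30 mm, centres at y = +60, +30, 0, -30, -60 mm
- stop (a point): middle of the inner face of the rack's fixed end stop, at rack x = 0, y = +75 mm, z = 20; axes as the rack's. The first thing in the row goes against it. Stop 54 mm wide, 20 mm thick, top at z = 32
- slot (a point): middle of the wedge slot on the base board (rack x = 0, y = -89 mm, z = 8 mm), axes as the rack's. Open at both sides, between the end of a full row (y = -75) and the end block (rack x -22 to +24, top z = 32), whose inner face is bevelled to match the wedge: y = -103 at x = 0, -105 at x = -20, -101 at x = +20. So it is 28 mm wide in the middle, wider towards the robot
- wedge_mid (a point): centre (mid-length, half-way up) of the dark waxed wooden wedge, 120 mm long, 26 mm high, 60 g, lying on the bench the way up it is used. x runs from the thick butt (x = -60, 34 mm thick) to the thin tip (x = +60, 22 mm thick), z up. Its +y face is straight (y = +14); the other slants from y = -20 at the butt to -8 at the tip. Its friction is low (0.22)
- butt (a point): centre of the wedge's thick end face, the end to push on; axes as the wedge's. In use the wedge lies on the base board, x along the rack's x, straight face against the row. Behind a full row it binds with its centre within some 10 mm of the slot's middle; a slow push on the butt that bears a steady 15 to 20 N makes it tight (a tap that stops at first touch does not); friction then holds it
- bottle1_mid (a point): centre (half-way up the square body) of test-liquid bottle 1: amber glass, square body 30 x 30 mm and 58 mm high, 60 to 130 g, standing on the bench; z up, x and y square to its sides. Above the body come a short neck and the cap: 83 mm over all with the cap raised, 77 with it home. Some of the four bottles are absent
- cap1_top (a point): centre of the top of the cap of bottle 1: black ribbed push-on cap, 21 mm across, 14 mm high, on the axis of the bottle
- cap1 (a joint): how far the cap of bottle 1 has been pressed down, m: 0 = raised, started on the neck; 0.006 = fully home, skirt on the shoulder. A tight push fit: it takes about 7 N straight down to move and stays where it is left
- bottle2_mid (a point): centre (half-way up the square body) of test-liquid bottle 2: amber glass, square body 30 x 30 mm and 58 mm high, 60 to 130 g, standing on the bench; z up, x and y square to its sides. Above the body come a short neck and the cap: 83 mm over all with the cap raised, 77 with it home. Some of the four bottles are absent
- cap2_top (a point): centre of the top of the cap of bottle 2: black ribbed push-on cap, 21 mm across, 14 mm high, on the axis of the bottle
- cap2 (a joint): how far the cap of bottle 2 has been pressed down, m: 0 = raised, started on the neck; 0.006 = fully home, skirt on the shoulder. A tight push fit: it takes about 7 N straight down to move and stays where it is left
- bottle3_mid (a point): centre (half-way up the square body) of test-liquid bottle 3: amber glass, square body 30 x 30 mm and 58 mm high, 60 to 130 g, standing on the bench; z up, x and y square to its sides. Above the body come a short neck and the cap: 83 mm over all with the cap raised, 77 with it home. Some of the four bottles are absent
- cap3_top (a point): centre of the top of the cap of bottle 3: black ribbed push-on cap, 21 mm across, 14 mm high, on the axis of the bottle
- cap3 (a joint): how far the cap of bottle 3 has been pressed down, m: 0 = raised, started on the neck; 0.006 = fully home, skirt on the shoulder. A tight push fit: it takes about 7 N straight down to move and stays where it is left
- bottle4_mid (a point): centre (half-way up the square body) of test-liquid bottle 4: amber glass, square body 30 x 30 mm and 58 mm high, 60 to 130 g, standing on the bench; z up, x and y square to its sides. Above the body come a short neck and the cap: 83 mm over all with the cap raised, 77 with it home. Some of the four bottles are absent
- cap4_top (a point): centre of the top of the cap of bottle 4: black ribbed push-on cap, 21 mm across, 14 mm high, on the axis of the bottle
- cap4 (a joint): how far the cap of bottle 4 has been pressed down, m: 0 = raised, started on the neck; 0.006 = fully home, skirt on the shoulder. A tight push fit: it takes about 7 N straight down to move and stays where it is left
- filler1_mid (a point): centre of filler block 1: plain pale wooden block, 30 x 30 mm and 58 mm high (the footprint of a bottle), standing upright on the bench, 40 g; z up, x and y square to its sides
- filler2_mid (a point): centre of filler block 2: plain pale wooden block, 30 x 30 mm and 58 mm high (the footprint of a bottle), standing upright on the bench, 40 g; z up, x and y square to its sides
- filler3_mid (a point): centre of filler block 3: plain pale wooden block, 30 x 30 mm and 58 mm high (the footprint of a bottle), standing upright on the bench, 40 g; z up, x and y square to its sides
- touchstone: bystander: black touchstone slab, 45 x 75 x 14 mm, lying on the bench; origin at the centre of its underside
- chalice: bystander: brass chalice, 124 mm across the foot, 170 mm high; origin at the centre of its underside
- pliers: bystander: pliers with green handles, 165 mm long, lying flat, jaws along its x; origin near the pivot, on the underside
Not all that is in view belongs to the job. Leave any green or purple look-alike of the part that bears filler2_mid alone.

How it is judged:
By the outcome, as a careful person would: the job done as asked, in the order asked, and still so for the second after the job is handed in, with the robot touching nothing.
Of bottle1, bottle2, bottle3, bottle4 only 2 to 4 are there at a start; the rules pass over those that are not, and their reading is None.
At some moment in a run one of wedge may be knocked a few centimetres aside while the robot is not near it.
It also fails if it takes over 192 s, if anything falls off the work surface, if the arm or the gripper's body presses on something with over 40 N, if the wrist force passes 120 N, or if a joint passes its speed limit or range.

ROBOT

A 6-joint arm with a two-finger parallel gripper is mounted at the origin on the work surface. World frame = base frame: x ahead of the robot, y to its left, z up, the work surface at z = 0. Lengths are in mm, angles in rad, forces in N, time in s.
With the tool pointing down it reaches from about 225 to 875 mm from the base axis. Payload 3.4 kg.
Tool frame: the origin (TCP) lies on the centre line of the jaws, within the pads' length; the fingertips stand 25 mm ahead of it and the grasp point (between the pads) lies 6 mm ahead of it; y points along the fingers, z is the direction in which the jaws open and shut, and the axes are right-handed (so a half turn about y gives the same grasp; the last joint's range is limited). The gripper opens to 85 mm and grips with 20 to 120 N. Pads are 22 mm wide; open, the fingers measure 114 mm over their backs; the gripper's body (76 mm by 85 mm) begins 54 mm behind the grasp point. The pads swing forward as they close: fully open they stand 13 mm farther back than shut.
Start: joints at [-1.272, 0.276, 1.505, -0, 1.361, -0.121], TCP at [234.359, -525.105, 256.328] pointing down, gripper open.
Joint ranges: [-2.89, 2.89], [-0.75, 2.08], [0.22, 2.7], [-1.18, 4.32], [0.11, 2.71], [-2.7, 2.7]. Speed limits (rad/s): [2.57, 2.57, 3.14, 3.14, 3.14, 3.14].

INTERFACE

Orientations are given as a unit quaternion [w, x, y, z].
In Python, from station import * gives the robot as it stands. The module is installed in compiled form; this text tells all that it offers.
- The arm moves only by the tool send_rows, never from a script. Its argument "series" is one flat list of numbers, 5 for each row, row after row: the opening, from -1 (shut) to 1 (fully open), then the shift along the tool's x, y, z in cm, then the turn about the tool's y in degrees. A call has 1 to 12 rows; each row is the pose to reach, as a shift and turn from the pose measured when the call began, along the tool's axes at that moment; what a row does not reach only later rows make up. A row lasts 1/12 s, in which the tool goes at most 41.7 mm and 7.16 degrees, less where a joint would pass 70% of its speed; a pose out of reach is approached as far as the arm can. A call with a gripper value outside its range is refused whole. The fingers move at their own pace and stop on an object; "squeeze" is the grip in N (left out, the last holds). Time passes only in rows, so rows that repeat a pose let the fingers close. It gives the time, the measured TCP pose, the force and the opening at its end, in the units of the state.
- get_obs(): the state, without advancing time (a new reading comes with each control period).
- capture(name): name is "scene" or "top"; returns the picture (400x640x3 uint8, red, green, blue); there is no depth.
- camera_params(name): a dict with "fx", "fy", "cx", "cy" (pixels), "R" (3x3) and "t" (3): a world point X has camera coordinates R X + t. Camera axes: x right, y down, z forward; pixel columns grow to the right and rows downward; lengths in mm; the calibration is good to about 2 mm. A picture is of the moment at which its call begins. camera_params takes no time and is no camera call.
- close_job(): hands the job in, once; it reports no verdict.
The state is a dict: "t": time; "joints": joint angles; "joint_velocities": joint speeds; "joint_torque": joint torques, N m; "eef_pos": TCP position; "eef_rot": TCP orientation; "contact_force": force on the tool from outside, world axes, zero at the start; "torque": the same for the moment, N m; "finger_gap": finger opening in mm.
Only numpy, scipy, OpenCV 4.12 (cv2) and the standard library are available. Lean on these libraries where they do the work, as an engineer would, in place of code of your own. Each camera call takes 0.05 s, during which the arm holds its last target. There are 200 camera calls.

## Working session

There is one attempt and no reset: what is moved stays moved. The work goes in short steps, Python scripts to look and compute and a tool call to move; the robot and the scene stay as the last step left them, time stands still between calls to the robot, and variables do not carry over. Pictures are saved under pics/ and viewed, about 12 in all and at most 16, crops included, and the job is handed in when it is done.

Besides the shell and the picture viewer there is one more tool, called after "Request:" as name(argument=value, ...) on one line, values as JSON. send_rows: Moves the arm, as the interface text tells. Its arguments: {"type":"object","properties":{"series":{"type":"array"},"squeeze":{"type":"number"}},"required":["series"]}

```bash
mkdir -p pics; python3 - <<'E'
from station import *
import cv2,numpy as np
for n in ("scene","top"):
    im=capture(n); cv2.imwrite(f"pics/{n}0.png",im[:,:,::-1]); p=camera_params(n)
    print(n,{k:np.round(np.array(v),4).tolist() for k,v in p.items()})
o=get_obs();print({k:np.round(v,3).tolist() for k,v in o.items()})
E
```

```text
scene {'fx': 397.1319, 'fy': 397.1319, 'cx': 325.8675, 'cy': 194.9952, 'R': [[0.7896, 0.6137, -0.0005], [0.3617, -0.466, -0.8075], [-0.4957, 0.6374, -0.5899]], 't': [-465.0542, -102.9618, 1344.9254]}
top {'fx': 397.5704, 'fy': 397.5704, 'cx': 319.6333, 'cy': 202.4406, 'R': [[0.0232, -0.9996, -0.0159], [-0.9981, -0.0223, -0.0577], [0.0573, 0.0172, -0.9982]], 't': [80.9237, 502.046, 1107.8432]}
{'t': 0.1, 'joints': [-1.272, 0.277, 1.506, -0.0, 1.361, -0.121], 'joint_velocities': [-0.0, -0.001, -0.002, -0.001, -0.001, -0.0], 'joint_torque': [0.001, -41.77, -24.64, -0.0, 0.006, -0.0], 'eef_pos': [234.218, -524.664, 255.52], 'eef_rot': [0.147, -0.147, 0.692, -0.691], 'contact_force': [-0.632, -0.218, -0.757], 'torque': [-0.007, -0.021, 0.001], 'finger_gap': 85.603}
```

View pics/scene0.png

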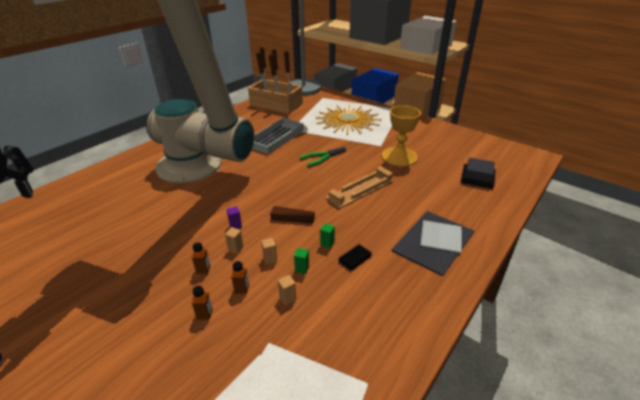

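View pics/top0.png

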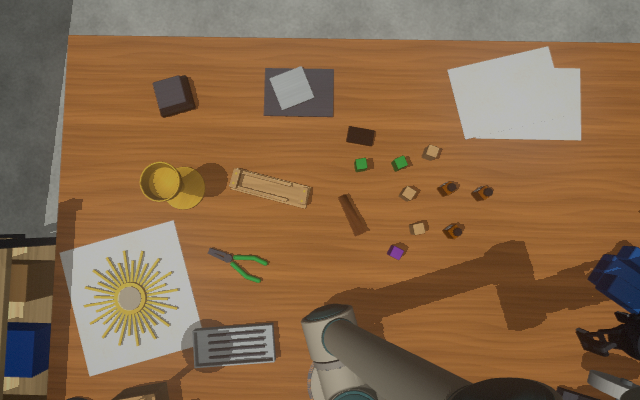

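Three bottles are present, at top px (447,188), (482,192) and (454,230). The pale fillers are at (432,152), (409,193) and (418,229), the rack at (270,188) and the wedge at (352,214). Next I'll enlarge for detail.

```bash
python3 - <<'E'
import cv2,numpy as np
a=cv2.imread("pics/top0.png")
r=cv2.resize(a[160:215,220:320],None,fx=8,fy=8,interpolation=cv2.INTER_CUBIC)[:300]
r=cv2.resize(a[160:215,220:320],(800,440)); 
cv2.imwrite("pics/c1.png",cv2.resize(a[155:245,220:380],(800,450),interpolation=cv2.INTER_CUBIC))
cv2.imwrite("pics/c2.png",cv2.resize(a[120:270,330:510],(720,600),interpolation=cv2.INTER_CUBIC))
E
```

```text
(no output)
```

View pics/c1.png

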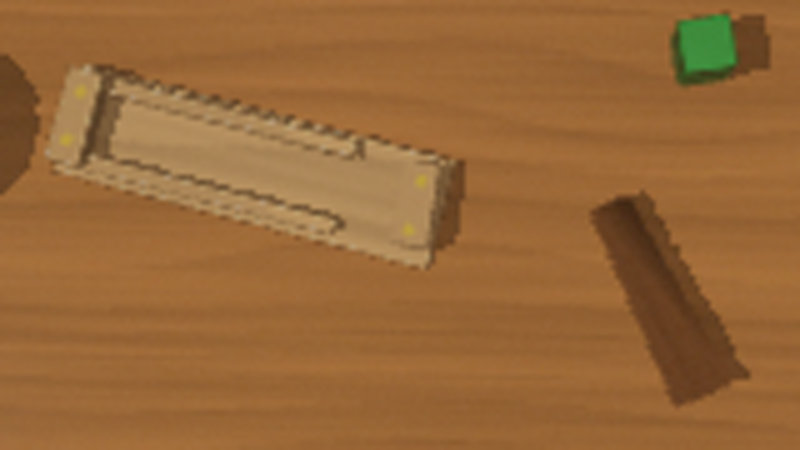

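View pics/c2.png

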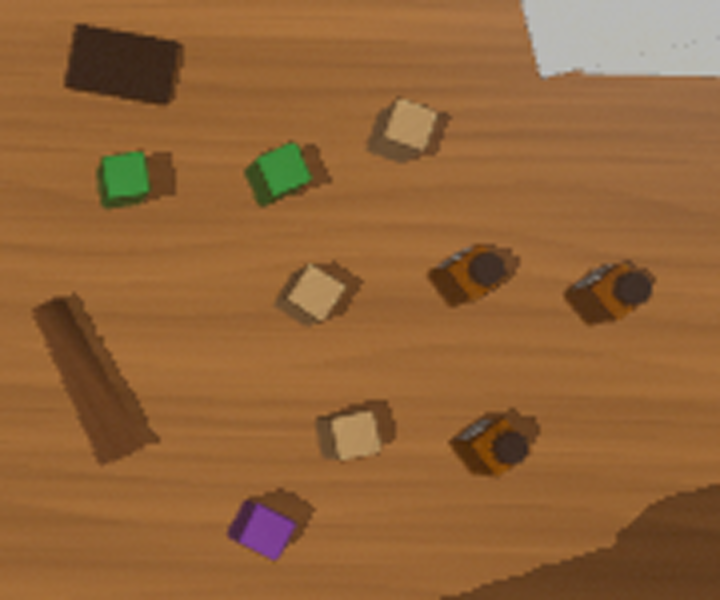

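The crops show the rack screws at c1 (80,92), (66,139), (421,182) and (408,230). The stop is at the left and the open slot at the right end. The wedge's tip is at upper left in c2 (55,305) and the thick butt at lower right (128,450). Next step: measuring.

```bash
cat > h.py <<'E'
import numpy as np,cv2
from station import *
from scipy.spatial.transform import Rotation as Ro
def cast(n,px,z):
    p=camera_params(n);R=np.array(p["R"]);c=-R.T@np.array(p["t"])
    d=R.T@np.array([(px[0]-p["cx"])/p["fx"],(px[1]-p["cy"])/p["fy"],1]);return (c+d*(z-c[2])/d[2])
def proj(n,X):
    p=camera_params(n);q=np.array(p["R"])@X+np.array(p["t"]);return np.array([p["fx"]*q[0]/q[2]+p["cx"],p["fy"]*q[1]/q[2]+p["cy"]])
def ang(a,b): return np.degrees(np.arctan2(b[1]-a[1],b[0]-a[0]))
def blobs(m,lo=15):
    n,l,s,c=cv2.connectedComponentsWithStats(m.astype(np.uint8),connectivity=4)
    return [(c[i],s[i],l==i) for i in range(1,n) if s[i,4]>=lo]
def mat(o): return Ro.from_quat(np.array(o["eef_rot"])[[1,2,3,0]]).as_matrix()
def plan(X,yaw,o=None,state=None):
    """shift in tool cm and turn about tool y so TCP at X, jaw axis at world yaw (mod 180)"""
    o=o or get_obs();R=mat(o)
    d=R.T@(np.array(X)-o["eef_pos"])/10
    y0=np.degrees(np.arctan2(R[1,2],R[0,2]))
    t=-((yaw-y0+90)%180-90)   # tool y points down
    return np.round(d,2),round(t,1),round(y0,1)
E
python3 - <<'E'
from h import *
a=cv2.imread("pics/top0.png");hsv=cv2.cvtColor(a,cv2.COLOR_BGR2HSV)
f=lambda x,y:np.array([x/5+220-.4,y/5+155-.4])
S=[cast("top",f(*q),32) for q in[(80,92),(66,139),(421,182),(408,230)]]
print("screws",np.round(S,1).tolist())
A=(S[0]+S[1])/2;B=(S[2]+S[3])/2;print(A,B,np.linalg.norm(A-B),ang(B,A), ang(S[1],S[0]),ang(S[3],S[2]))
e=[cast("top",f(*q),32) for q in[(103,70),(83,165)]];print("stop inner edge",np.round(e,1).tolist())
# pale fillers & caps
pale=(hsv[...,1]<135)&(hsv[...,2]>165)
for c,s,l in blobs(pale[120:270,330:470]):
    r=cv2.minAreaRect(np.argwhere(l)[:,::-1].astype(np.float32)); print("pale",c+[330,120],s[4],np.round(r[1],1),r[2],np.round(cast("top",c+[330,120],58),1))
dark=(hsv[...,2]<58)
for c,s,l in blobs(dark[170:250,430:510]):
    print("dark",c+[430,170],s[2:],np.round(cast("top",c+[430,170],83),1))
g=lambda x,y:np.array([x/4+330-.4,y/4+120-.4])
for n,p in dict(tipL=(38,315),tipR=(75,295),buttL=(103,463),buttR=(128,450),b2=(158,438)).items(): print(n,np.round(cast("top",g(*p),26),1))
E
```

```text
screws [[576.5, 329.5, 32.0], [549.9, 336.4, 32.0], [530.1, 136.9, 32.0], [503.1, 143.5, 32.0]]
[563.19283323 332.97094661  32.        ] [516.58262116 140.19922132  32.        ] 198.3266243827964 76.40735022878808 -14.58236721682761 -13.669854525996827
stop inner edge [[589.2, 317.0, 32.0], [535.5, 326.4, 32.0]]
pale [465.69343066 127.8540146 ] 137 [18.  9.] 90.0 [ 710.4 -302.4   58. ]
pale [432.31958763 150.5257732 ] 97 [9.8 9.7] 21.801410675048828 [ 646.1 -212.1   58. ]
pale [408.69791667 192.70833333] 96 [9.7 9.7] 33.6900634765625 [ 529.4 -149.2   58. ]
pale [418.46078431 228.43137255] 102 [9.9 9.9] 75.96376037597656 [ 433.4 -176.4   58. ]
tipL [512.1  38.   26. ]
tipR [526.7  12.4  26. ]
buttL [410.1  -9.3  26. ]
buttR [419.5 -26.5  26. ]
b2 [428.3 -47.1  26. ]
```

```bash
python3 - <<'E'
from h import *
a=cv2.imread("pics/top0.png")
S=a.max(2)
for x,y in [(451.6,186.6),(487.6,191.6),(457.4,231.4)]:
    xi,yi=int(round(x)),int(round(y)); w=a[yi-7:yi+8,xi-7:xi+8].astype(int); m=(w.max(2)<75)&(w[...,2]-w[...,0]<35)
    b=max(blobs(m,5),key=lambda b:b[1][4]);c=b[0]+[xi-7,yi-7]
    print(c,b[1][2:],np.round(cast("top",c,83),1),np.round(cast("top",[x,y],83),1))
g=lambda x,y:np.array([x/4+330-.4,y/4+120-.4])
for n,L,z in [("A",[(430,272),(482,245)],58),("A",[(455,305),(505,285)],0),("B",[(566,292),(615,265)],58),("B",[(600,324),(640,305)],0),("C",[(450,445),(500,412)],58),("C",[(490,475),(528,447)],0)]:
    print(n,ang(*[cast("top",g(*p),z) for p in L]))
for X in [(529.4,-149.2,58),(433.4,-176.4,58),(646.1,-212.1,58)]: print(proj("scene",np.array(X)))
o=get_obs();R=mat(o);print(np.round(R,2).tolist(),plan([500,-200,200],0,o))
E
```

```text
[451.63636364 186.90909091] [ 8  7 44] [ 545.1 -257.1   83. ] [ 545.9 -257.    83. ]
[488.01960784 191.60784314] [ 9  8 51] [ 534.7 -352.7   83. ] [ 534.7 -351.6   83. ]
[457.47727273 231.52272727] [ 8  8 44] [ 427.7 -272.8   83. ] [ 428.  -272.6   83. ]
A -61.30949264913362
A -66.92211688266674
B -59.94643821618404
B -63.37118714463789
C -55.48263372803885
C -52.60607070087452
[268.10644233 241.33653742]
[232.53346575 231.00707742]
[286.35530357 279.85596885]
[[-0.91, -0.0, 0.41], [-0.41, 0.0, -0.91], [-0.0, -1.0, -0.0]] (array([-37.5 ,   5.59, -18.81]), np.float64(-65.9), np.float64(-65.9))
```

```bash
python3 - <<'E'
from h import *
print(plan([534.7,-352.5,125],-62))
E
```

```text
(array([-34.45,  13.06,  -3.45]), np.float64(-3.9), np.float64(-65.9))
```

Request:
send_rows(series=[0.3,-34.45,13.0,-3.45,-3.9,0.3,-34.45,13.0,-3.45,-3.9,0.3,-34.45,13.0,-3.45,-3.9,0.3,-34.45,13.0,-3.45,-3.9,0.3,-34.45,13.0,-3.45,-3.9,0.3,-34.45,13.0,-3.45,-3.9,0.3,-34.45,13.0,-3.45,-3.9,0.3,-34.45,13.0,-3.45,-3.9,0.3,-34.45,13.0,-3.45,-3.9,0.3,-34.45,13.0,-3.45,-3.9,0.3,-34.45,13.0,-3.45,-3.9,0.3,-34.45,13.0,-3.45,-3.9], squeeze=30)

```text
t: 1.1
eef_pos: [534.3, -352.4, 125.2]
eef_rot: [0.171, -0.172, 0.687, -0.685]
contact_force: [-0.7, -0.7, 0.2]
finger_gap: 55.4
```

Request:
send_rows(series=[0.3,0,4,0,0,0.3,0,7.9,0,0,0.3,0,7.9,0,0,0.3,0,7.9,0,0,-1,0,7.9,0,0,-1,0,7.9,0,0,-1,0,7.9,0,0,-1,0,7.9,0,0,-1,0,7.9,0,0,-1,0,7.9,0,0,-1,0,7.9,0,0,-1,0,7.9,0,0])

```text
t: 2.1
eef_pos: [535.5, -354.0, 49.2]
eef_rot: [-0.172, 0.171, -0.685, 0.687]
contact_force: [-1.3, -1.0, 7.3]
finger_gap: 32.2
```

```bash
cat >> h.py <<'E'
YR=76.3
u=np.array([np.cos(np.radians(YR)),np.sin(np.radians(YR))]);v=np.array([u[1],-u[0]])
O=np.array([542.8,250.0])
def rk(x,y,z): return np.append(O+x*v+y*u,z)
E
python3 - <<'E'
from h import *
o=get_obs();print(o["finger_gap"],o["eef_pos"])
X=rk(0,56,0);print(X)
print(plan([*X[:2],165],YR-90,o), plan([*o["eef_pos"][:2],165],-62,o))
E
```

```text
32.22461371255665 [ 535.45781477 -354.01416184   49.24771785]
[556.06293618 304.40675072   0.        ]
(array([-32.76, -11.75, -57.12]), np.float64(-48.3), np.float64(-62.0)) (array([-1.000e-02, -1.158e+01,  4.000e-02]), np.float64(0.0), np.float64(-62.0))
```

Request:
send_rows(series=[-1,0,-4,0,0,-1,0,-8,0,0,-1,0,-11.6,0,0,-1,0,-11.6,0,0,-1,-5,-11.6,-9,-8,-1,-32.75,-11.6,-57.1,-48.3,-1,-32.75,-11.6,-57.1,-48.3,-1,-32.75,-11.6,-57.1,-48.3,-1,-32.75,-11.6,-57.1,-48.3,-1,-32.75,-11.6,-57.1,-48.3,-1,-32.75,-11.6,-57.1,-48.3,-1,-32.75,-11.6,-57.1,-48.3])

```text
t: 3.1
eef_pos: [545.2, -18.5, 165.2]
eef_rot: [-0.438, 0.437, -0.554, 0.557]
contact_force: [0.7, -0.6, -0.8]
finger_gap: 32.2
```

```bash
python3 - <<'E'
from h import *
o=get_obs();print(o["finger_gap"],o["eef_pos"],np.round(o["contact_force"],2))
a=capture("scene")[:,:,::-1];b=capture("top")[:,:,::-1]
p=proj("scene",o["eef_pos"]).astype(int);q=proj("top",o["eef_pos"]).astype(int);print(p,q)
c=[cv2.resize(i[max(0,w[1]-50):max(0,w[1]-50)+100,w[0]-60:w[0]+60],(400,333),interpolation=cv2.INTER_CUBIC) for i,w in((a,p),(b,q))]
cv2.imwrite("pics/d1.png",np.hstack(c))
X=rk(0,56,0)
print(plan([*X[:2],165],YR-90,o))
E
```

```text
32.1887676713627 [545.24813224 -18.54066366 165.22231235] [ 0.73 -0.58 -0.81]
[306 182] [364 181]
(array([-31.65,  -0.06,  -6.49]), np.float64(0.2), np.float64(-13.5))
```

View pics/d1.png

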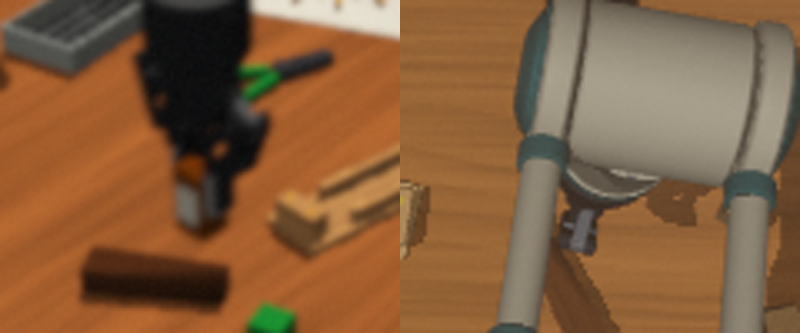

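Request:
send_rows(series=[-1,-31.65,0,-6.5,0.2,-1,-31.65,0,-6.5,0.2,-1,-31.65,0,-6.5,0.2,-1,-31.65,0,-6.5,0.2,-1,-31.65,0,-6.5,0.2,-1,-31.65,0,-6.5,0.2,-1,-31.65,0,-6.5,0.2,-1,-31.65,0,-6.5,0.2,-1,-31.65,0,-6.5,0.2,-1,-31.65,3,-6.5,0.2,-1,-31.65,7.5,-6.5,0.2,-1,-31.65,7.5,-6.5,0.2])

```text
t: 4.2
eef_pos: [550.5, 306.5, 84.5]
eef_rot: [0.435, -0.441, 0.556, -0.555]
contact_force: [-1.9, -0.6, -1.9]
finger_gap: 32.3
```

```bash
python3 - <<'E'
from h import *
o=get_obs();print(o["finger_gap"],o["eef_pos"],np.round(o["contact_force"],2))
a=capture("scene")[:,:,::-1];b=capture("top")[:,:,::-1]
c=[cv2.resize(a[130:230,310:430],(400,333),interpolation=cv2.INTER_CUBIC),cv2.resize(b[140:230,210:330],(400,333),interpolation=cv2.INTER_CUBIC)]
cv2.imwrite("pics/d2.png",np.hstack(c))
print(plan(rk(0,56,85),YR-90,o))
E
```

```text
32.2889567942772 [550.53347178 306.4702556   84.47862241] [-1.86 -0.59 -1.92]
(array([ 0.07, -0.06,  0.59]), np.float64(0.2), np.float64(-13.5))
```

View pics/d2.png

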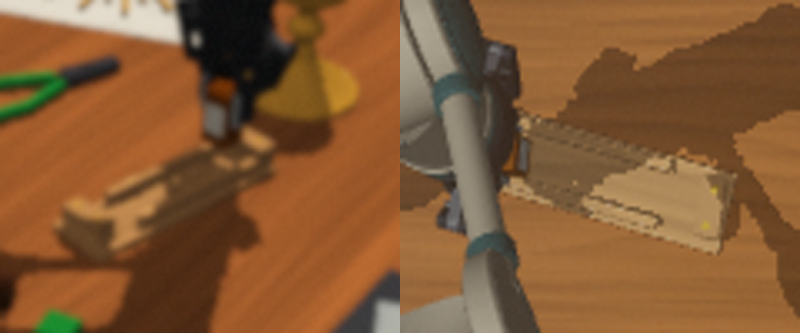

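Request:
send_rows(series=[-1,0.05,0,0.6,0.2,-1,0.05,0,0.6,0.2,-1,0.05,1,0.6,0.2,-1,0.05,2,0.6,0.2,-1,0.05,2.6,0.6,0.2,-1,0.05,2.6,0.6,0.2,-1,0.05,2.6,0.6,0.2])

```text
t: 4.88
eef_pos: [562.6, 306.5, 67.2]
eef_rot: [-0.439, 0.434, -0.555, 0.557]
contact_force: [0.2, -1.5, 16.2]
finger_gap: 29.5
```

Request:
send_rows(series=[-1,-0.1,0,0,0,-1,-0.2,0,0,0,-1,-0.3,0,0,0,-1,-0.4,0,0,0,-1,-0.4,0,0,0])

```text
t: 5.3
eef_pos: [563.5, 309.3, 67.4]
eef_rot: [-0.439, 0.435, -0.554, 0.558]
contact_force: [-1.2, -4.1, 7.2]
finger_gap: 29.8
```

```bash
cat > s.py <<'E'
from h import *
def st():
    o=get_obs();e=np.array(o["eef_pos"]);f=np.array(o["contact_force"]);d=e[:2]-O
    print("t",round(o["t"],2),"gap",round(o["finger_gap"],1),"rack xyz",np.round([d@v,d@u,e[2]],1),"F rack",np.round([f[:2]@v,f[:2]@u,f[2]],1),"yaw",plan(e,0,o)[2]);return o
E
python3 -c "from s import *;st()"
```

```text
t 5.3 gap 29.8 rack xyz [ 6.1 62.5 67.4] F rack [-0.2 -4.3  7.2] yaw -13.7
```

```bash
cat >> s.py <<'E'
def pic(name,s=(120,230,300,430),t=(140,230,210,330)):
    a=capture("scene")[:,:,::-1];b=capture("top")[:,:,::-1]
    c=[cv2.resize(i[w[0]:w[1],w[2]:w[3]],(400,380),interpolation=cv2.INTER_CUBIC) for i,w in((a,s),(b,t))]
    cv2.imwrite(f"pics/{name}.png",np.hstack(c))
E
python3 -c "
from s import *
st();pic('d3',(135,205,340,415),(150,220,210,280))"
```

```text
t 5.3 gap 29.8 rack xyz [ 6.1 62.5 67.4] F rack [-0.2 -4.3  7.2] yaw -13.7
```

View pics/d3.png

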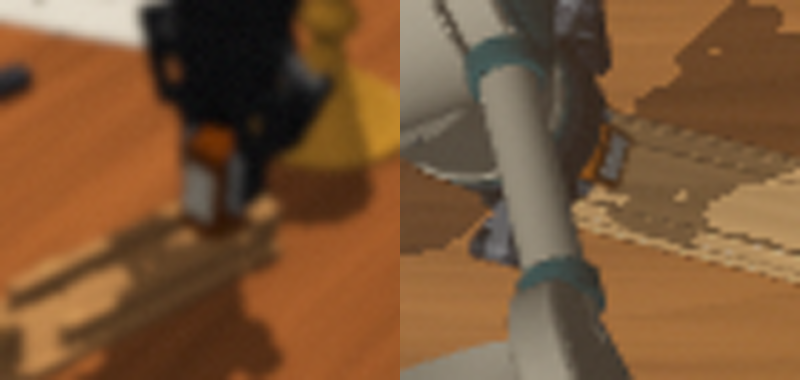

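Request:
send_rows(series=[-1,0,-1,0,0,-1,0,-2,0,0,-1,0,-2,0,0,-1,0,-2,0,0])

```text
t: 5.73
eef_pos: [563.8, 309.8, 88.1]
eef_rot: [-0.439, 0.434, -0.554, 0.558]
contact_force: [-0.4, -0.1, -0.7]
finger_gap: 29.9
```

```bash
python3 - <<'E'
from s import *
o=st();print(plan(rk(0,56,87),YR-90,o),np.round(mat(o),3).tolist(), np.round(o["joint_velocities"],3))
pic('d4',(120,190,340,415),(150,220,210,280))
E
```

```text
t 5.73 gap 29.9 rack xyz [ 6.2 63.  88.1] F rack [-0.4 -0.2 -0.7] yaw -13.7
(array([ 0.7 ,  0.1 , -0.62]), np.float64(-0.0), np.float64(-13.7)) [[-0.237, 0.009, 0.972], [-0.972, 0.0, -0.237], [-0.002, -1.0, 0.008]] [-0.001  0.01   0.018 -0.     0.    -0.001]
```

View pics/d4.png

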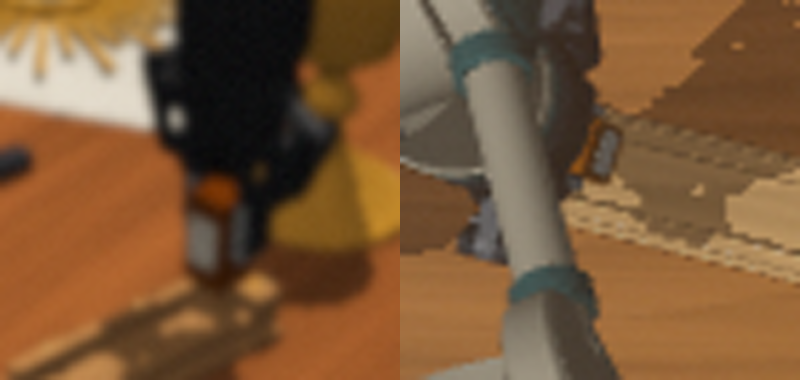

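Request:
send_rows(series=[-1,0.35,0,-0.3,0,-1,0.7,0,-0.6,0,-1,0.7,0,-0.6,0,-1,0.7,0,-0.6,0,-1,0.7,0,-0.6,0])

```text
t: 6.25
eef_pos: [555.6, 304.0, 87.1]
eef_rot: [-0.439, 0.435, -0.554, 0.558]
contact_force: [-0.1, -0.2, -0.5]
finger_gap: 29.6
```

```bash
python3 - <<'E'
from s import *
o=st()
E
```

```text
t 6.25 gap 29.6 rack xyz [-0.4 55.4 87.1] F rack [-0.1 -0.2 -0.5] yaw -13.7
```

Request:
send_rows(series=[-1,0,1,0,0,-1,0,2,0,0,-1,0,2.5,0,0,-1,0,2.8,0,0,-1,0,2.8,0,0,-1,0,2.8,0,0])

```text
t: 6.75
eef_pos: [555.6, 303.9, 58.5]
eef_rot: [-0.438, 0.435, -0.555, 0.558]
contact_force: [0.5, 0.8, -1.1]
finger_gap: 30.0
```

```bash
python3 - <<'E'
from s import *
o=st()
E
```

```text
t 6.75 gap 30.0 rack xyz [-0.3 55.4 58.5] F rack [ 0.3  0.9 -1.1] yaw -13.7
```

Request:
send_rows(series=[-1,-0.15,0.2,0,0,-1,-0.3,0.2,0,0,-1,-0.45,0.2,0,0,-1,-0.6,0.2,0,0,-1,-0.6,0.2,0,0,-1,-0.6,0.2,0,0])

```text
t: 7.25
eef_pos: [557.1, 309.9, 56.7]
eef_rot: [-0.438, 0.435, -0.554, 0.558]
contact_force: [0.2, 0.1, -0.6]
finger_gap: 29.5
```

```bash
python3 - <<'E'
from s import *
o=st()
E
```

```text
t 7.25 gap 29.5 rack xyz [-0.3 61.6 56.7] F rack [ 0.1  0.2 -0.6] yaw -13.7
```

Request:
send_rows(series=[-1,-0.15,0,0,0,-1,-0.3,0,0,0,-1,-0.45,0,0,0,-1,-0.45,0,0,0,-1,-0.45,0,0,0])

```text
t: 7.67
eef_pos: [557.4, 311.0, 56.8]
eef_rot: [-0.437, 0.438, -0.553, 0.559]
contact_force: [-1.9, -9.2, 3.4]
finger_gap: 29.7
```

```bash
python3 - <<'E'
from s import *
o=st()
E
```

```text
t 7.67 gap 29.7 rack xyz [-0.3 62.8 56.8] F rack [ 0.3 -9.3  3.4] yaw -13.6
```

Request:
send_rows(series=[-1,0,0.3,0,0,-1,0,0.6,0,0,-1,0.1,0.8,0,0,-1,0.1,0.8,0,0])

```text
t: 8.0
eef_pos: [557.7, 310.0, 53.5]
eef_rot: [-0.438, 0.437, -0.552, 0.559]
contact_force: [-4.8, -5.1, 24.7]
finger_gap: 29.7
```

```bash
python3 - <<'E'
from s import *
o=st()
E
```

```text
t 8.0 gap 29.7 rack xyz [ 0.3 61.8 53.5] F rack [-3.5 -6.1 24.7] yaw -13.6
```

Request:
send_rows(series=[-1,0,-0.3,0,0,0.2,0,-0.3,0,0,0.2,0,-0.3,0,0,0.2,0,-0.3,0,0,0.2,0,-0.3,0,0,0.2,0,-3,0,0,0.2,0,-7,0,0,0.2,0,-11,0,0,0.2,0,-11,0,0,0.2,0,-11,0,0])

```text
t: 8.83
eef_pos: [558.6, 311.5, 166.0]
eef_rot: [-0.44, 0.435, -0.552, 0.559]
contact_force: [0.4, -0.4, -0.4]
finger_gap: 51.2
```

```bash
python3 - <<'E'
from s import *
o=st();print(plan([545.3,-257,165],-63,o))
E
```

```text
t 8.83 gap 51.2 rack xyz [  0.8  63.5 166. ] F rack [ 0.5 -0.3 -0.4] yaw -13.6
(array([55.57,  0.31, 12.07]), np.float64(49.4), np.float64(-13.6))
```

Request:
send_rows(series=[0.3,55.5,0.3,12.1,49.4,0.3,55.5,0.3,12.1,49.4,0.3,55.5,0.3,12.1,49.4,0.3,55.5,0.3,12.1,49.4,0.3,55.5,0.3,12.1,49.4,0.3,55.5,0.3,12.1,49.4,0.3,55.5,0.3,12.1,49.4,0.3,55.5,0.3,12.1,49.4,0.3,55.5,0.3,12.1,49.4,0.3,55.5,0.3,12.1,49.4,0.3,55.5,0.3,12.1,49.4,0.3,55.5,0.3,12.1,49.4])

```text
t: 9.83
eef_pos: [545.7, -190.7, 162.8]
eef_rot: [-0.168, 0.162, -0.686, 0.689]
contact_force: [1.1, 0.2, -0.2]
finger_gap: 55.5
```

```bash
python3 - <<'E'
from s import *
pic('e1',(135,205,340,415),(150,220,210,300))
o=st();print(plan([545.3,-257,125],-63,o))
E
```

```text
t 9.93 gap 55.5 rack xyz [ 109.1 -431.8  162.8] F rack [-0.3  1.4  0.4] yaw -63.3
(array([2.9 , 3.82, 5.42]), np.float64(-0.3), np.float64(-63.3))
```

View pics/e1.png

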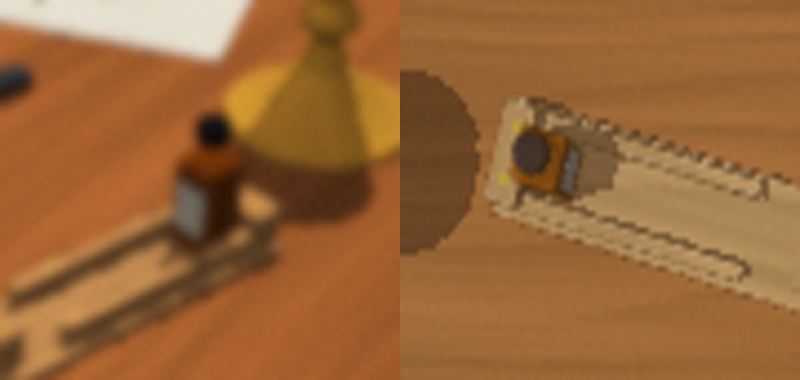

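Request:
send_rows(series=[0.3,2.9,3.8,5.4,-0.3,0.3,2.9,3.8,5.4,-0.3,0.3,2.9,3.8,5.4,-0.3,0.3,2.9,3.8,5.4,-0.3,0.3,2.9,3.8,5.4,-0.3])

```text
t: 10.35
eef_pos: [544.5, -255.6, 123.9]
eef_rot: [-0.167, 0.162, -0.686, 0.69]
contact_force: [-0.2, 1.1, 0.0]
finger_gap: 55.7
```

Request:
send_rows(series=[0.3,0,3,0,0,0.3,0,6,0,0,0.3,0,7.7,0,0,0.3,0,7.7,0,0,0.3,0,7.7,0,0,-1,0,7.7,0,0,-1,0,7.6,0,0,-1,0,7.5,0,0,-1,0,7.4,0,0,-1,0,7.4,0,0,-1,0,7.4,0,0])

```text
t: 11.27
eef_pos: [545.2, -255.9, 50.3]
eef_rot: [-0.167, 0.162, -0.686, 0.69]
contact_force: [-0.7, -0.3, -0.4]
finger_gap: 31.7
```

```bash
python3 - <<'E'
from s import *
o=st();print(o["eef_pos"],plan(rk(0,24,165),YR-90,o))
E
```

```text
t 11.27 gap 31.7 rack xyz [ 122.1 -491.    50.3] F rack [-0.6 -0.5 -0.4] yaw -63.1
[ 545.16298642 -255.911654     50.33668171] (array([-24.32, -11.67, -46.95]), np.float64(-49.4), np.float64(-63.1))
```

Request:
send_rows(series=[-1,0,-4,0,0,-1,0,-8,0,0,-1,-1,-11.6,-2,0,-1,-24.3,-11.6,-46.9,-49.4,-1,-24.3,-11.6,-46.9,-49.4,-1,-24.3,-11.6,-46.9,-49.4,-1,-24.3,-11.6,-46.9,-49.4,-1,-24.3,-11.6,-46.9,-49.4,-1,-24.3,-11.6,-46.9,-49.4,-1,-24.3,-11.6,-46.9,-49.4,-1,-24.3,-11.6,-46.9,-49.4,-1,-24.3,-11.6,-46.9,-49.4])

```text
t: 12.27
eef_pos: [546.8, 143.4, 164.7]
eef_rot: [-0.438, 0.436, -0.553, 0.559]
contact_force: [1.0, -0.2, -0.0]
finger_gap: 31.5
```

```bash
python3 - <<'E'
from s import *
o=st();print(plan(rk(0,24,165),YR-90,o))
E
```

```text
t 12.27 gap 31.5 rack xyz [  29.1 -102.6  164.7] F rack [ 1.  0. -0.] yaw -13.7
(array([-12.66,  -0.08,  -2.9 ]), np.float64(0.0), np.float64(-13.7))
```

Request:
send_rows(series=[-1,-4,0,-1,0,-1,-8,0,-2,0,-1,-11,0,-2.9,0,-1,-12.6,0,-2.9,0,-1,-12.6,0,-2.9,0,-1,-12.6,0,-2.9,0,-1,-12.6,2.5,-2.9,0,-1,-12.6,5,-2.9,0,-1,-12.6,7,-2.9,0,-1,-12.6,7.7,-2.9,0,-1,-12.6,7.7,-2.9,0,-1,-12.6,7.7,-2.9,0])

```text
t: 13.27
eef_pos: [549.5, 271.3, 87.6]
eef_rot: [-0.438, 0.435, -0.553, 0.559]
contact_force: [1.2, 0.3, -0.9]
finger_gap: 31.5
```

```bash
python3 - <<'E'
from s import *
o=st();print(plan(rk(0,25,59),YR-90,o))
E
```

```text
t 13.27 gap 31.5 rack xyz [ 1.5 22.2 87.6] F rack [ 1.1  0.6 -0.9] yaw -13.8
(array([-0.28,  2.85, -0.18]), np.float64(-0.1), np.float64(-13.8))
```

Request:
send_rows(series=[-1,0,1,-0.15,0,-1,0,2,-0.15,0,-1,0,2.5,-0.15,0,-1,0,2.75,-0.15,0,-1,0,2.75,-0.15,0,-1,0,2.75,-0.15,0])

```text
t: 13.77
eef_pos: [548.1, 271.5, 59.8]
eef_rot: [-0.438, 0.435, -0.553, 0.559]
contact_force: [-0.1, 0.3, -1.2]
finger_gap: 30.2
```

Request:
send_rows(series=[-1,-0.3,0,0,0,-1,-0.6,0,0,0,-1,-0.8,0,0,0,-1,-1,0,0,0,-1,-1.2,0,0,0,-1,-1.2,0,0,0,-1,-1.2,0,0,0])

```text
t: 14.35
eef_pos: [550.8, 282.3, 60.0]
eef_rot: [-0.437, 0.436, -0.553, 0.559]
contact_force: [-0.7, -5.2, 2.1]
finger_gap: 29.9
```

```bash
python3 - <<'E'
from s import *
o=st()
E
```

```text
t 14.35 gap 29.9 rack xyz [ 0.1 33.3 60. ] F rack [ 0.6 -5.2  2.1] yaw -13.7
```

Request:
send_rows(series=[-1,-0.4,0.1,0,0,-1,-0.4,0.4,0,0,-1,-0.3,0.6,0,0,-1,-0.3,0.6,0,0,-1,-0.2,0.4,0,0,0.2,-0.1,0.2,0,0,0.2,0,0.1,0,0,0.2,0,0,0,0,0.2,0,-3,0,0,0.2,0,-7,0,0,0.2,0,-10.5,0,0,0.2,0,-10.5,0,0])

```text
t: 15.35
eef_pos: [554.4, 285.5, 172.5]
eef_rot: [-0.443, 0.431, -0.551, 0.561]
contact_force: [1.0, -0.6, 0.5]
finger_gap: 51.3
```

```bash
python3 - <<'E'
from s import *
o=st();print(plan([427.9,-272.7,165],-54,o))
E
```

```text
t 15.35 gap 51.3 rack xyz [  2.8  37.2 172.5] F rack [ 1.1 -0.3  0.5] yaw -13.7
(array([57.23,  0.49,  0.92]), np.float64(40.3), np.float64(-13.7))
```

Request:
send_rows(series=[0.3,57.2,0.5,0.9,40.3,0.3,57.2,0.5,0.9,40.3,0.3,57.2,0.5,0.9,40.3,0.3,57.2,0.5,0.9,40.3,0.3,57.2,0.5,0.9,40.3,0.3,57.2,0.5,0.9,40.3,0.3,57.2,0.5,0.9,40.3,0.3,57.2,0.5,0.9,40.3,0.3,57.2,0.5,0.9,40.3,0.3,57.2,0.5,0.9,40.3,0.3,57.2,0.5,0.9,40.3,0.3,57.2,0.5,0.9,40.3])

```text
t: 16.35
eef_pos: [442.3, -206.9, 164.9]
eef_rot: [-0.226, 0.211, -0.67, 0.675]
contact_force: [0.9, -0.1, -0.1]
finger_gap: 55.2
```

```bash
python3 - <<'E'
from s import *
pic('e2',(135,205,340,415),(150,220,210,300))
o=st();print(plan([427.9,-272.7,125],-54,o))
E
```

```text
t 16.45 gap 55.7 rack xyz [  11.8 -471.9  165. ] F rack [-0.2  0.5 -0.1] yaw -54.4
(array([4.83, 3.99, 4.08]), np.float64(-0.4), np.float64(-54.4))
```

View pics/e2.png

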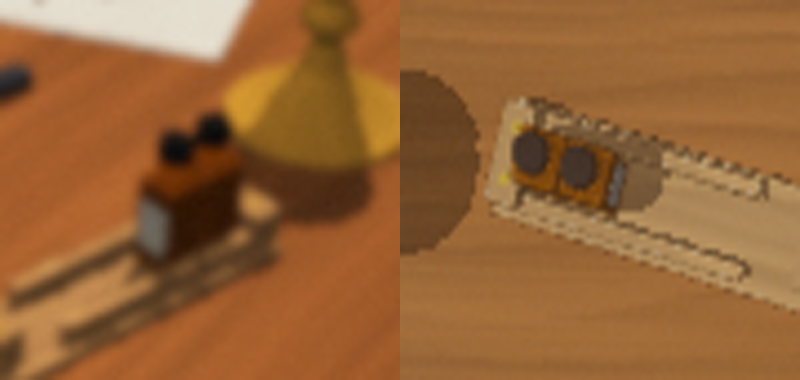

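Two bottles are seated side by side and upright (caps at e2-top (530,150) and (578,165)). Next is bottle C.

Request:
send_rows(series=[0.3,4.8,4,4.1,0,0.3,4.8,4,4.1,0,0.3,4.8,4,4.1,0,0.3,4.8,4,4.1,0,0.3,4.8,4,4.1,0])

```text
t: 16.87
eef_pos: [428.6, -271.8, 124.7]
eef_rot: [-0.224, 0.209, -0.67, 0.676]
contact_force: [0.2, 0.0, -0.1]
finger_gap: 55.1
```

Request:
send_rows(series=[0.3,0,3,0,0,0.3,0,6,0,0,0.3,0,7.7,0,0,0.3,0,7.7,0,0,0.3,0,7.7,0,0,-1,0,7.7,0,0,-1,0,7.6,0,0,-1,0,7.5,0,0,-1,0,7.4,0,0,-1,0,7.4,0,0,-1,0,7.4,0,0])

```text
t: 17.78
eef_pos: [430.4, -272.1, 51.2]
eef_rot: [-0.224, 0.209, -0.67, 0.677]
contact_force: [0.1, 0.4, -2.5]
finger_gap: 29.7
```

```bash
python3 - <<'E'
from s import *
o=st();print(o["eef_pos"],plan(rk(0,-5,165),YR-90,o))
E
```

```text
t 17.78 gap 29.7 rack xyz [  14.4 -533.9   51.2] F rack [ 0.   0.4 -2.5] yaw -54.4
[ 430.38407503 -272.10479496   51.17227936] (array([-39.34, -11.27, -35.41]), np.float64(-40.7), np.float64(-54.4))
```

Request:
send_rows(series=[-1,0,-4,0,0,-1,0,-8,0,0,-1,-1,-11.3,-1,0,-1,-39.3,-11.3,-35.4,-40.7,-1,-39.3,-11.3,-35.4,-40.7,-1,-39.3,-11.3,-35.4,-40.7,-1,-39.3,-11.3,-35.4,-40.7,-1,-39.3,-11.3,-35.4,-40.7,-1,-39.3,-11.3,-35.4,-40.7,-1,-39.3,-11.3,-35.4,-40.7,-1,-39.3,-11.3,-35.4,-40.7,-1,-39.3,-11.3,-35.4,-40.7])

```text
t: 18.78
eef_pos: [511.0, 110.3, 165.1]
eef_rot: [-0.443, 0.431, -0.55, 0.562]
contact_force: [1.3, -1.5, -1.2]
finger_gap: 29.5
```

```bash
python3 - <<'E'
from s import *
o=st();print(plan(rk(0,-5,165),YR-90,o))
E
```

```text
t 18.78 gap 29.5 rack xyz [   2.2 -143.3  165.1] F rack [ 1.6 -1.1 -1.2] yaw -13.7
(array([-13.83,   0.04,  -0.22]), np.float64(-0.0), np.float64(-13.7))
```

Request:
send_rows(series=[-1,-4,0,0,0,-1,-8,0,0,0,-1,-12,0,-0.2,0,-1,-13.8,0,-0.2,0,-1,-13.8,0,-0.2,0,-1,-13.8,0,-0.2,0,-1,-13.8,2.5,-0.2,0,-1,-13.8,5,-0.2,0,-1,-13.8,7,-0.2,0,-1,-13.8,7.7,-0.2,0,-1,-13.8,7.7,-0.2,0,-1,-13.8,7.7,-0.2,0])

```text
t: 19.78
eef_pos: [543.8, 243.6, 88.8]
eef_rot: [-0.442, 0.431, -0.55, 0.562]
contact_force: [0.3, 0.2, -0.4]
finger_gap: 30.0
```

```bash
python3 - <<'E'
from s import *
o=st();print(plan(rk(0,-5,60.5),YR-90,o))
E
```

```text
t 19.78 gap 30.0 rack xyz [ 2.4 -6.  88.8] F rack [ 0.2  0.3 -0.4] yaw -13.8
(array([-0.09,  2.82, -0.31]), np.float64(-0.1), np.float64(-13.8))
```

Request:
send_rows(series=[-1,0,0.3,-0.25,0,-1,0,1,-0.25,0,-1,0,2,-0.25,0,-1,0,2.5,-0.25,0,-1,0,2.8,-0.25,0,-1,0,2.8,-0.25,0,-1,0,2.8,-0.25,0])

```text
t: 20.37
eef_pos: [541.9, 244.2, 60.4]
eef_rot: [-0.442, 0.431, -0.55, 0.562]
contact_force: [0.7, -0.6, -0.9]
finger_gap: 30.0
```

Request:
send_rows(series=[-1,-0.3,0,0,0,-1,-0.6,0,0,0,-1,-0.8,0,0,0,-1,-1,0,0,0,-1,-1.2,0,0,0,-1,-1.2,0,0,0,-1,-1.2,0,0,0])

```text
t: 20.95
eef_pos: [544.7, 254.7, 60.7]
eef_rot: [-0.442, 0.432, -0.55, 0.563]
contact_force: [0.3, -5.6, 1.3]
finger_gap: 29.8
```

```bash
python3 - <<'E'
from s import *
o=st()
E
```

```text
t 20.95 gap 29.8 rack xyz [ 0.7  5.  60.7] F rack [ 1.6 -5.4  1.3] yaw -13.7
```

Request:
send_rows(series=[-1,-0.4,0.1,0,0,-1,-0.4,0.4,0,0,-1,-0.3,0.6,0,0,-1,-0.3,0.6,0,0,-1,-0.2,0.4,0,0,0.2,-0.1,0.2,0,0,0.2,0,0.1,0,0,0.2,0,0,0,0,0.2,0,-3,0,0,0.2,0,-7,0,0,0.2,0,-10.5,0,0,0.2,0,-10.5,0,0])

```text
t: 21.95
eef_pos: [546.7, 257.4, 172.9]
eef_rot: [-0.447, 0.427, -0.548, 0.564]
contact_force: [1.5, -0.2, 0.2]
finger_gap: 51.2
```

```bash
python3 - <<'E'
from s import *
o=st()
from numpy import array
# filler yaws from minAreaRect in image: direction angle -> world
for c,r in [((408.7,192.7),33.7),((418.5,228.4),76.0),((432.3,150.5),21.8)]:
    c=np.array(c);d=np.array([np.cos(np.radians(r)),np.sin(np.radians(r))])*10
    print(ang(cast("top",c,58),cast("top",c+d,58))%90-90)
print(plan([529.4,-149.2,165],-58,o),plan([433.4,-176.4,165],-15,o))
E
```

```text
t 21.95 gap 51.2 rack xyz [  2.    8.1 172.9] F rack [1.5 0.2 0.2] yaw -13.7
-32.824678593293356
-75.46623891390698
-21.021264049138637
(array([39.92,  0.76,  7.94]), np.float64(44.3), np.float64(-13.7)) (array([44.84,  0.42, -0.74]), np.float64(1.3), np.float64(-13.7))
```

```bash
python3 - <<'E'
from s import *
o=get_obs();print(plan([529.4,-149.2,110],-32.8,o))
E
```

```text
(array([39.96,  6.26,  7.74]), np.float64(19.1), np.float64(-13.7))
```

Request:
send_rows(series=[0.3,39.9,0,7.7,19.1,0.3,39.9,0,7.7,19.1,0.3,39.9,0,7.7,19.1,0.3,39.9,2,7.7,19.1,0.3,39.9,6.2,7.7,19.1,0.3,39.9,6.2,7.7,19.1,0.3,39.9,6.2,7.7,19.1,0.3,39.9,6.2,7.7,19.1,0.3,39.9,6.2,7.7,19.1,0.3,39.9,6.2,7.7,19.1,0.3,39.9,6.2,7.7,19.1,0.3,39.9,6.2,7.7,19.1])

```text
t: 22.95
eef_pos: [529.0, -150.1, 109.5]
eef_rot: [-0.348, 0.326, -0.616, 0.627]
contact_force: [-0.2, -0.3, 0.5]
finger_gap: 55.4
```

```bash
python3 - <<'E'
from s import *
o=st();print(plan([529.4,-149.2,48],-32.8,o))
E
```

```text
t 22.95 gap 55.4 rack xyz [  81.4 -391.9  109.5] F rack [-0.1 -0.3  0.5] yaw -33.0
(array([ 0.03,  6.15, -0.2 ]), np.float64(-0.2), np.float64(-33.0))
```

Request:
send_rows(series=[0.3,0,3,0,0,0.3,0,5,0,0,0.3,0,6.1,0,0,0.3,0,6.1,0,0,-1,0,6.1,0,0,-1,0,6,0,0,-1,0,5.9,0,0,-1,0,5.8,0,0,-1,0,5.8,0,0,-1,0,5.8,0,0])

```text
t: 23.78
eef_pos: [531.4, -150.2, 52.3]
eef_rot: [-0.348, 0.326, -0.615, 0.628]
contact_force: [0.0, -0.0, 0.2]
finger_gap: 30.0
```

```bash
python3 - <<'E'
from s import *
o=st();print(plan(rk(0,-35,165),YR-90,o))
E
```

```text
t 23.78 gap 30.0 rack xyz [  83.7 -391.5   52.3] F rack [ 0.  -0.   0.2] yaw -33.0
(array([-31.09, -11.27, -19.36]), np.float64(-19.3), np.float64(-33.0))
```

Request:
send_rows(series=[-1,0,-4,0,0,-1,0,-8,0,0,-1,-31,-11.2,-19.3,-19.3,-1,-31,-11.2,-19.3,-19.3,-1,-31,-11.2,-19.3,-19.3,-1,-31,-11.2,-19.3,-19.3,-1,-31,-11.2,-19.3,-19.3,-1,-31,-11.2,-19.3,-19.3,-1,-31,-11.2,-19.3,-19.3,-1,-31,-11.2,-19.3,-19.3,-1,-31,-11.2,-19.3,-19.3,-1,-31,-11.2,-19.3,-19.3])

```text
t: 24.78
eef_pos: [534.9, 221.2, 165.2]
eef_rot: [-0.45, 0.426, -0.548, 0.562]
contact_force: [0.1, -1.4, 0.1]
finger_gap: 29.4
```

```bash
python3 - <<'E'
from s import *
o=st();print(plan(rk(0,-34,88),YR-90,o))
E
```

```text
t 24.78 gap 29.4 rack xyz [ -0.8 -29.9 165.2] F rack [ 0.4 -1.3  0.1] yaw -13.5
(array([ 0.51,  7.71, -0.21]), np.float64(0.2), np.float64(-13.5))
```

Request:
send_rows(series=[-1,0.5,0,0.1,0.2,-1,0.5,0,0.1,0.2,-1,0.5,0,0.1,0.2,-1,0.5,2.5,0.1,0.2,-1,0.5,5,0.1,0.2,-1,0.5,7,0.1,0.2,-1,0.5,7.7,0.1,0.2,-1,0.5,7.7,0.1,0.2,-1,0.5,7.7,0.1,0.2])

```text
t: 25.53
eef_pos: [538.2, 215.5, 88.5]
eef_rot: [-0.448, 0.425, -0.549, 0.564]
contact_force: [-0.0, -0.6, -0.7]
finger_gap: 29.2
```

```bash
python3 - <<'E'
from s import *
o=st();print(plan(rk(0.5,-34,61.5),YR-90,o))
E
```

```text
t 25.53 gap 29.2 rack xyz [  3.7 -34.6  88.5] F rack [ 0.1 -0.6 -0.7] yaw -13.8
(array([-0.03,  2.69, -0.42]), np.float64(-0.1), np.float64(-13.8))
```

Request:
send_rows(series=[-1,0,0,-0.35,0,-1,0,0.5,-0.35,0,-1,0,1.5,-0.35,0,-1,0,2.3,-0.35,0,-1,0,2.65,-0.35,0,-1,0,2.65,-0.35,0,-1,0,2.65,-0.35,0])

```text
t: 26.12
eef_pos: [535.6, 216.4, 61.4]
eef_rot: [-0.448, 0.425, -0.549, 0.563]
contact_force: [-0.3, -0.4, -0.5]
finger_gap: 29.7
```

Request:
send_rows(series=[-1,-0.3,0,0,0,-1,-0.6,0,0,0,-1,-0.8,0,0,0,-1,-1,0,0,0,-1,-1.1,0,0,0,-1,-1.1,0,0,0,-1,-1.1,0,0,0])

```text
t: 26.7
eef_pos: [537.3, 222.9, 61.8]
eef_rot: [-0.446, 0.428, -0.546, 0.565]
contact_force: [-1.2, -14.2, 3.9]
finger_gap: 29.9
```

```bash
python3 - <<'E'
from s import *
o=st()
E
```

```text
t 26.7 gap 29.9 rack xyz [  1.1 -27.6  61.8] F rack [  2.2 -14.1   3.9] yaw -13.6
```

Request:
send_rows(series=[-1,-0.2,0.1,0,0,-1,-0.2,0.4,0,0,-1,-0.1,0.6,0,0,-1,-0.1,0.6,0,0,-1,0,0.4,0,0,0.2,0,0.2,0,0,0.2,0,0.1,0,0,0.2,0,0,0,0,0.2,0,-3,0,0,0.2,0,-7,0,0,0.2,0,-10.5,0,0,0.2,0,-10.5,0,0])

```text
t: 27.7
eef_pos: [537.8, 225.1, 173.9]
eef_rot: [-0.451, 0.424, -0.545, 0.566]
contact_force: [0.5, 1.3, 0.3]
finger_gap: 50.8
```

```bash
python3 - <<'E'
from s import *
o=st()
print(plan([433.4,-176.4,110],14.5,o))
E
```

```text
t 27.7 gap 50.8 rack xyz [  1.  -25.4 173.9] F rack [0.2 1.4 0.3] yaw -13.6
(array([41.55,  5.87, -1.03]), np.float64(-28.1), np.float64(-13.6))
```

Request:
send_rows(series=[0.3,41.5,0,-1,-28.1,0.3,41.5,0,-1,-28.1,0.3,41.5,0,-1,-28.1,0.3,41.5,2,-1,-28.1,0.3,41.5,5.9,-1,-28.1,0.3,41.5,5.9,-1,-28.1,0.3,41.5,5.9,-1,-28.1,0.3,41.5,5.9,-1,-28.1,0.3,41.5,5.9,-1,-28.1,0.3,41.5,5.9,-1,-28.1,0.3,41.5,5.9,-1,-28.1,0.3,41.5,5.9,-1,-28.1])

```text
t: 28.7
eef_pos: [433.2, -179.2, 108.8]
eef_rot: [0.568, -0.548, 0.42, -0.448]
contact_force: [-0.5, 0.4, -0.5]
finger_gap: 56.0
```

```bash
python3 - <<'E'
from s import *
o=st();print(plan([433.4,-176.4,49],14.5,o))
E
```

```text
t 28.7 gap 56.0 rack xyz [  -4.8 -442.9  108.8] F rack [-0.6  0.2 -0.5] yaw 14.3
(array([-0.34,  5.97, -0.19]), np.float64(-0.2), np.float64(14.3))
```

Request:
send_rows(series=[0.3,-0.2,3,0,0,0.3,-0.2,5,-0.1,0,0.3,-0.2,6,-0.1,0,0.3,-0.2,6,-0.1,0,-1,-0.2,6,-0.1,0,-1,-0.2,5.9,-0.1,0,-1,-0.2,5.8,-0.1,0,-1,-0.2,5.7,-0.1,0,-1,-0.2,5.7,-0.1,0,-1,-0.2,5.7,-0.1,0])

```text
t: 29.53
eef_pos: [434.9, -177.7, 52.4]
eef_rot: [0.568, -0.548, 0.42, -0.448]
contact_force: [-0.6, 0.7, -0.4]
finger_gap: 29.6
```

```bash
python3 - <<'E'
from s import *
o=st();print(plan(rk(0,-65,165),YR-90,o))
E
```

```text
t 29.53 gap 29.6 rack xyz [  -3.6 -441.1   52.4] F rack [-0.7  0.6 -0.4] yaw 14.3
(array([-32.89, -10.85,  18.49]), np.float64(28.0), np.float64(14.3))
```

Request:
send_rows(series=[-1,0,-4,0,0,-1,0,-8,0,0,-1,-32.9,-10.8,18.5,28,-1,-32.9,-10.8,18.5,28,-1,-32.9,-10.8,18.5,28,-1,-32.9,-10.8,18.5,28,-1,-32.9,-10.8,18.5,28,-1,-32.9,-10.8,18.5,28,-1,-32.9,-10.8,18.5,28,-1,-32.9,-10.8,18.5,28,-1,-32.9,-10.8,18.5,28,-1,-32.9,-10.8,18.5,28])

```text
t: 30.53
eef_pos: [528.1, 190.3, 165.1]
eef_rot: [-0.451, 0.423, -0.544, 0.567]
contact_force: [0.1, -0.5, -0.5]
finger_gap: 30.2
```

```bash
python3 - <<'E'
from s import *
o=st();print(plan(rk(0,-65,88),YR-90,o))
E
```

```text
t 30.53 gap 30.2 rack xyz [-1.000e-01 -6.150e+01  1.651e+02] F rack [ 0.2 -0.5 -0.5] yaw -13.7
(array([ 0.44,  7.69, -0.37]), np.float64(0.0), np.float64(-13.7))
```

Request:
send_rows(series=[-1,0.4,0,0,0,-1,0.4,0,0,0,-1,0.4,0,0,0,-1,0.4,2.5,-0.1,0,-1,0.4,5,-0.2,0,-1,0.4,7,-0.3,0,-1,0.4,7.7,-0.4,0,-1,0.4,7.7,-0.4,0,-1,0.4,7.7,-0.4,0])

```text
t: 31.28
eef_pos: [527.3, 186.4, 88.3]
eef_rot: [-0.451, 0.422, -0.545, 0.567]
contact_force: [-0.6, 0.5, 0.0]
finger_gap: 29.8
```

```bash
python3 - <<'E'
from s import *
o=st();print(plan(rk(0.5,-65,61.5),YR-90,o),np.round(mat(o),3).tolist())
E
```

```text
t 31.28 gap 29.8 rack xyz [  0.  -65.5  88.3] F rack [-0.7  0.4  0. ] yaw -13.7
(array([-0.02,  2.68, -0.09]), np.float64(-0.0), np.float64(-13.7)) [[-0.237, 0.051, 0.97], [-0.971, -0.001, -0.237], [-0.012, -0.999, 0.05]]
```

Request:
send_rows(series=[-1,0,1,0,0,-1,0,2,-0.1,0,-1,0,2.5,-0.1,0,-1,0,2.7,-0.1,0,-1,0,2.7,-0.1,0,-1,0,2.7,-0.1,0])

```text
t: 31.78
eef_pos: [527.8, 186.7, 61.2]
eef_rot: [-0.451, 0.423, -0.545, 0.567]
contact_force: [-0.1, -0.2, -0.6]
finger_gap: 29.8
```

Request:
send_rows(series=[-1,-0.3,0,0,0,-1,-0.6,0,0,0,-1,-0.8,0,0,0,-1,-1,0,0,0,-1,-1.1,0,0,0,-1,-1.1,0,0,0,-1,-1.1,0,0,0])

```text
t: 32.37
eef_pos: [528.5, 191.1, 61.5]
eef_rot: [-0.448, 0.428, -0.541, 0.569]
contact_force: [-2.3, -22.2, 6.1]
finger_gap: 29.9
```

```bash
python3 - <<'E'
from s import *
o=st()
E
```

```text
t 32.37 gap 29.9 rack xyz [  0.1 -60.6  61.5] F rack [  3.1 -22.1   6.1] yaw -13.5
```

Request:
send_rows(series=[-1,0.2,0.1,0,0,-1,0.2,0.3,0,0,-1,0.3,0.5,0,0,-1,0.4,0.4,0,0,0.2,0.4,0.2,0,0,0.2,0.4,0.1,0,0,0.2,0.4,0,0,0,0.2,0.4,-3,0,0,0.2,0.4,-7,0,0,-1,0.4,-11,0,0,-1,0.4,-11,0,0,-1,0.4,-11,0,0])

```text
t: 33.37
eef_pos: [524.2, 189.5, 174.1]
eef_rot: [-0.45, 0.426, -0.541, 0.569]
contact_force: [-0.3, -0.6, -0.5]
finger_gap: 15.3
```

```bash
python3 - <<'E'
from s import *
o=st();print(np.round(mat(o)[:,1],3))
print(plan(rk(0,62.5,150),YR-90,o))
E
```

```text
t 33.37 gap 15.3 rack xyz [ -3.7 -63.2 174.1] F rack [-0.1 -0.6 -0.5] yaw -13.5
[ 0.052 -0.011 -0.999]
(array([-12.56,   2.45,   0.29]), np.float64(0.2), np.float64(-13.5))
```

```bash
python3 - <<'E'
from s import *
for p in [(239.0,177.4),(249.8,180.2)]:
    X=cast("top",p,91);d=X[:2]-O;print(X,d@v,d@u)
b=capture("top")[:,:,::-1];cv2.imwrite("pics/t33.png",b)
a=capture("scene")[:,:,::-1];cv2.imwrite("pics/s33.png",a)
cv2.imwrite("pics/f1.png",np.hstack([cv2.resize(i[w[0]:w[1],w[2]:w[3]],(400,380),interpolation=cv2.INTER_CUBIC) for i,w in((a,(130,210,325,415)),(b,(150,240,210,360)))]))
o=get_obs();print(plan(rk(0,61,135),YR-90,o))
E
```

```text
[557.44582536 306.3417316   91.        ] 0.8852674833828466 58.20744988379261
[550.60300688 277.37814022  91.        ] 1.0968165001825365 28.44725771907176
(array([-12.56,   3.56,   0.47]), np.float64(0.2), np.float64(-13.5))
```

View pics/f1.png

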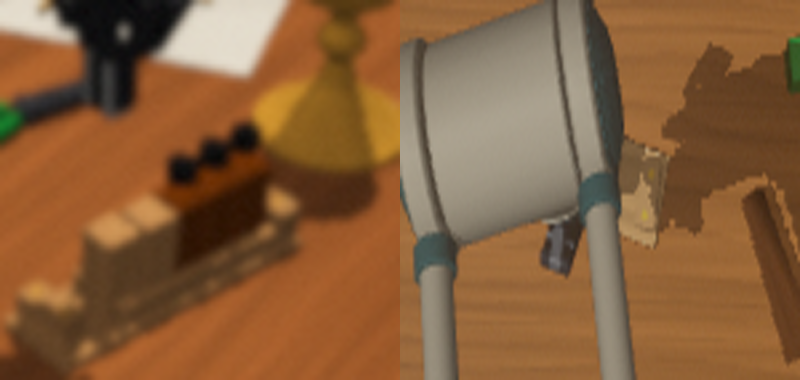

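Request:
send_rows(series=[-1,-4,1,0.2,0,-1,-8,2,0.4,0,-1,-11.5,3,0.5,0,-1,-12.5,3.5,0.5,0.2,-1,-12.5,3.5,0.5,0.2,-1,-12.5,3.5,0.5,0.2])

```text
t: 33.97
eef_pos: [555.9, 308.1, 133.2]
eef_rot: [-0.445, 0.429, -0.542, 0.569]
contact_force: [-0.1, -0.7, 0.0]
finger_gap: -0.1
```

```bash
python3 - <<'E'
from s import *
o=st();print(plan(rk(0,60,106),YR-90,o))
E
```

```text
t 33.97 gap -0.1 rack xyz [ -1.   59.5 133.2] F rack [ 0.  -0.7  0. ] yaw -13.6
(array([-0.06,  2.72, -0.01]), np.float64(0.1), np.float64(-13.6))
```

Request:
send_rows(series=[-1,0,1,0,0,-1,0,1.6,0,0,-1,0,1.9,0,0,-1,0,2.2,0,0,-1,0,2.5,0,0,-1,0,2.7,0,0,-1,0,2.7,0,0])

```text
t: 34.55
eef_pos: [556.3, 306.2, 110.0]
eef_rot: [-0.445, 0.429, -0.543, 0.569]
contact_force: [-6.5, -2.7, 20.0]
finger_gap: -0.2
```

```bash
python3 - <<'E'
from s import *
o=st()
E
```

```text
t 34.55 gap -0.2 rack xyz [ -0.2  57.9 110. ] F rack [-5.7 -4.2 20. ] yaw -13.6
```

Request:
send_rows(series=[-1,0,-1.5,0,0,-1,0,-2.2,0,0,-1,2.8,-2.2,0,0,-1,2.8,-2.2,0,0,-1,2.8,-2.2,0,0,-1,2.8,-1.2,0,0,-1,2.8,-0.8,0,0,-1,2.8,-0.5,0,0,-1,2.8,-0.2,0,0,-1,2.8,0.1,0,0,-1,2.8,0.4,0,0,-1,2.8,0.4,0,0])

```text
t: 35.55
eef_pos: [550.1, 279.4, 109.9]
eef_rot: [-0.446, 0.429, -0.542, 0.569]
contact_force: [-6.6, -3.6, 23.1]
finger_gap: -0.2
```

```bash
python3 - <<'E'
from s import *
o=st()
E
```

```text
t 35.55 gap -0.2 rack xyz [1.000e-01 3.030e+01 1.099e+02] F rack [-5.6 -5.1 23.1] yaw -13.6
```

Caps 1 and 2 are home (109.9–110.0 mm under more than 20 N). Now the third.

Request:
send_rows(series=[-1,0,-1.5,0,0,-1,0,-2.2,0,0,-1,3,-2.2,0,0,-1,3,-2.2,0,0,-1,3,-2.2,0,0,-1,3,-1.2,0,0,-1,3,-0.8,0,0,-1,3,-0.5,0,0,-1,3,-0.2,0,0,-1,3,0.1,0,0,-1,3,0.4,0,0,-1,3,0.4,0,0])

```text
t: 36.55
eef_pos: [543.8, 250.9, 110.0]
eef_rot: [-0.447, 0.428, -0.541, 0.569]
contact_force: [-7.7, -1.4, 25.0]
finger_gap: 0.1
```

```bash
python3 - <<'E'
from s import *
o=st();print(plan([470,-60,200],YR-90,o))
E
```

```text
t 36.55 gap 0.1 rack xyz [  0.7   1.1 110. ] F rack [-7.1 -3.2 25. ] yaw -13.6
(array([31.99, -8.86,  0.54]), np.float64(0.1), np.float64(-13.6))
```

```bash
python3 - <<'E'
from s import *
b=capture("top")[:,:,::-1];cv2.imwrite("pics/t37.png",b)
a=capture("scene")[:,:,::-1];cv2.imwrite("pics/s37.png",a)
cv2.imwrite("pics/g1.png",np.hstack([cv2.resize(i[w[0]:w[1],w[2]:w[3]],(400,400),interpolation=cv2.INTER_CUBIC) for i,w in((a,(180,250,260,330)),(b,(180,250,320,390)))]))
E
```

```text
(no output)
```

View pics/g1.png

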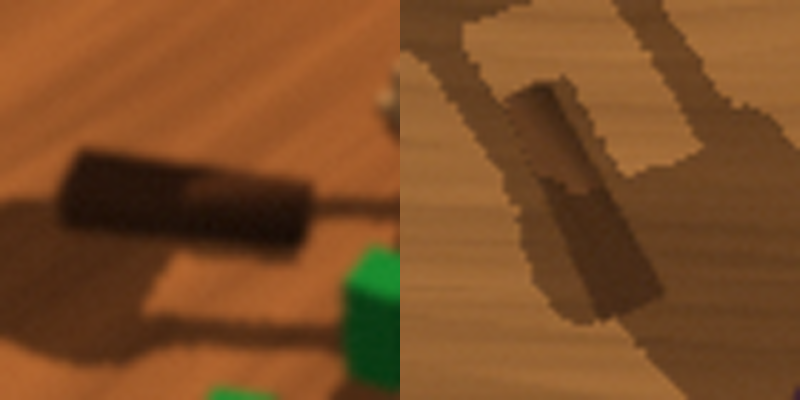

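```bash
cat >> s.py <<'E'
def wedge(cs):
    P=np.array([cast("top",c,26)[:2] for c in cs])  # tipL,tipR,buttL,buttR
    tl,tr,bl,br=P;yawL=ang(bl,tl);yawR=ang(br,tr);c=P.mean(0)
    # wedge frame: origin mid-length; mean of 4 corners is at y=(14+14-20-8)/4=0
    return P,yawL,yawR,c
E
python3 - <<'E'
from s import *
g=lambda x,y:np.array([(x-400)*.175+320-.4,y*.175+180-.4])
P,yl,yr,c=wedge([g(508,100),g(550,80),g(605,320),g(665,292)])
print(P.round(1).tolist(),yl,yr,c,np.linalg.norm(P[0]-P[2]),np.linalg.norm(P[0]-P[1]),np.linalg.norm(P[2]-P[3]))
w=np.radians((yl+yr-5.7)/2+0.0); 
yaw=(yl+yr+5.7)/2 ; print("yaw straight",yaw)
w=np.radians(yaw);d=np.array([np.cos(w),np.sin(w)])
G=c-35*d+np.array([-d[1],d[0]])*(-1.7)
o=st();print("grip",G,plan([*o["eef_pos"][:2],170],YR-90,o),plan([*G,170],yaw-90-2.9,o))
E
```

```text
[[515.6, 39.7], [525.9, 19.4], [409.4, -9.6], [423.6, -38.5]] 24.916020406043792 29.52941323004131 [468.61128958   2.73008449] 117.12232056102435 22.78963202915888 32.23583723454617
yaw straight 30.07271681804255
t 36.65 gap 0.2 rack xyz [  0.7   1.1 110. ] F rack [-5.7 -3.2 25.5] yaw -13.6
grip [439.17450275 -16.27953363] (array([ 0.02, -5.99,  0.28]), np.float64(0.1), np.float64(-13.6)) (array([28.45, -6.08, -3.61]), np.float64(49.3), np.float64(-13.6))
```

```bash
python3 - <<'E'
from s import *
o=get_obs();print(plan([437.4,-13.4,170],-62.8,o))
E
```

```text
(array([28.21, -6.09, -3.85]), np.float64(49.2), np.float64(-13.6))
```

Request:
send_rows(series=[-1,0,-3,0,0,-1,0,-6,0,0,0.3,28.2,-6.1,-3.8,49.2,0.3,28.2,-6.1,-3.8,49.2,0.3,28.2,-6.1,-3.8,49.2,0.3,28.2,-6.1,-3.8,49.2,0.3,28.2,-6.1,-3.8,49.2,0.3,28.2,-6.1,-3.8,49.2,0.3,28.2,-6.1,-3.8,49.2,0.3,28.2,-6.1,-3.8,49.2,0.3,28.2,-6.1,-3.8,49.2,0.3,28.2,-6.1,-3.8,49.2])

```text
t: 37.65
eef_pos: [438.4, -13.1, 169.9]
eef_rot: [-0.181, 0.152, -0.678, 0.696]
contact_force: [0.3, 0.3, 0.3]
finger_gap: 55.4
```

```bash
python3 - <<'E'
from s import *
b=capture("top")[:,:,::-1];cv2.imwrite("pics/t38.png",b)
o=st();print(plan([437.4,-13.4,26],-62.8,o),np.round(mat(o)[:,1],3))
E
```

```text
t 37.7 gap 55.6 rack xyz [ -39.  -279.8  169.9] F rack [0.3 0.5 0.7] yaw -62.7
(array([ 0.63, 14.37, -0.46]), np.float64(0.1), np.float64(-62.7)) [ 0.045 -0.014 -0.999]
```

Request:
send_rows(series=[0.3,0.2,4,-0.1,0,0.3,0.3,8,-0.2,0,0.3,0.5,12,-0.4,0,0.3,0.6,14,-0.45,0,0.3,0.6,14.3,-0.45,0,0.3,0.6,14.3,-0.45,0,-1,0.6,14.3,-0.45,0,-1,0.6,14.2,-0.45,0,-1,0.6,14.1,-0.45,0,-1,0.6,14,-0.45,0,-1,0.6,14,-0.45,0,-1,0.6,14,-0.45,0], squeeze=45)

```text
t: 38.7
eef_pos: [437.9, -13.4, 30.4]
eef_rot: [-0.182, 0.152, -0.678, 0.696]
contact_force: [-0.3, 0.6, -1.8]
finger_gap: 30.9
```

```bash
python3 - <<'E'
from s import *
o=st();print(o["eef_pos"],plan([*o["eef_pos"][:2],120],-62.8,o))
E
```

```text
t 38.7 gap 30.9 rack xyz [ -39.5 -280.8   30.4] F rack [-0.4  0.5 -1.8] yaw -62.7
[437.91287855 -13.42418402  30.43688319] (array([-0.32, -8.95,  0.31]), np.float64(0.1), np.float64(-62.7))
```

Request:
send_rows(series=[-1,0,-3,0.1,0,-1,-0.2,-6,0.2,0,-1,-0.3,-9,0.3,0,-1,-0.3,-9,0.3,0,-1,-0.3,-9,0.3,0])

```text
t: 39.12
eef_pos: [438.9, -13.7, 122.2]
eef_rot: [-0.183, 0.15, -0.677, 0.696]
contact_force: [-0.3, 0.0, -0.9]
finger_gap: 30.8
```

```bash
python3 - <<'E'
from s import *
o=st()
b=cv2.imread("pics/t38.png");a=capture("scene")[:,:,::-1]
p=proj("scene",o["eef_pos"]).astype(int)
cv2.imwrite("pics/g2.png",np.hstack([cv2.resize(b[160:220,225:325],(500,300),interpolation=cv2.INTER_CUBIC),cv2.resize(a[p[1]-20:p[1]+40,p[0]-30:p[0]+30],(300,300),interpolation=cv2.INTER_CUBIC)]))
# predicted positions (true=mine) in crop
for n,X in dict(rowend0=rk(-15,-75,66),rowend1=rk(15,-75,66),eb0=rk(-22,-105.2,32),eb1=rk(24,-100.6,32)).items(): print(n,(proj("top",X)-[225,160]+.4)*5)
E
```

```text
t 39.12 gap 30.8 rack xyz [ -38.5 -280.8  122.2] F rack [-0.3 -0.  -0.9] yaw -62.7
rowend0 [310.67881639 185.95157742]
rowend1 [325.28789061 132.53326884]
eb0 [365.61165372 216.42074049]
eb1 [379.27062593 134.8035089 ]
```

View pics/g2.png

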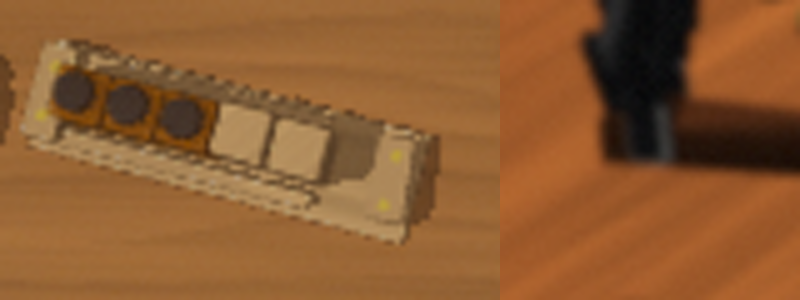

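```bash
python3 - <<'E'
from s import *
b=cv2.imread("pics/t38.png")
w=b[160:220,225:325].astype(int);m=(w.max(2)<75)&(w[...,2]-w[...,0]<30)
for c,s,l in blobs(m,15):
    X=cast("top",c+[225,160],85);d=X[:2]-O;print("cap",c,s[4],np.round([d@v,d@u],1))
m=(b[160:220,225:325,0]>100)&(b[160:220,225:325,2]>185)
for c,s,l in blobs(m,15):
    X=cast("top",c+[225,160],66);d=X[:2]-O;print("pale",c,s,np.round([d@v,d@u],1))
for p in[(318,183),(333,128)]:
    X=cast("top",[p[0]/5+225-.4,p[1]/5+160-.4],66);d=X[:2]-O;print(np.round([d@v,d@u],1))
E
```

```text
cap [14.28125 17.8125 ] 32 [ 0.4 58.6]
cap [24.85294118 20.38235294] 34 [ 1.  29.5]
cap [35.66666667 22.96969697] 33 [ 1.8 -0.3]
[-12.4 -78.4]
[ 18.5 -78.4]
```

```bash
python3 - <<'E'
from s import *
o=get_obs();print(rk(-128,-96.2,110),plan(rk(-128,-96.2,110),-100.8,o))
E
```

```text
[395.65788299 186.85225735 110.        ] (array([ -5.43,   0.59, -19.75]), np.float64(38.1), np.float64(-62.7))
```

Request:
send_rows(series=[-1,-1,0.2,-4,7,-1,-2,0.4,-8,14,-1,-3,0.6,-12,21,-1,-4,0.6,-15,28,-1,-5,0.6,-18,35,-1,-5.4,0.6,-19.7,38.1,-1,-5.4,0.6,-19.7,38.1,-1,-5.4,0.6,-19.7,38.1,-1,-5.4,0.6,-19.7,38.1], squeeze=60)

```text
t: 39.92
eef_pos: [394.4, 186.0, 108.6]
eef_rot: [0.049, -0.082, -0.7, 0.708]
contact_force: [-0.6, -0.2, -0.2]
finger_gap: 29.9
```

```bash
python3 - <<'E'
from s import *
o=st();print(plan(rk(-128,-96.2,41),-100.8,o))
b=capture("top")[:,:,::-1];a=capture("scene")[:,:,::-1]
cv2.imwrite("pics/g3.png",np.hstack([cv2.resize(a[150:230,290:390],(375,300),interpolation=cv2.INTER_CUBIC),cv2.resize(b[160:250,240:350],(370,300),interpolation=cv2.INTER_CUBIC)]))
E
```

```text
t 39.92 gap 29.9 rack xyz [-129.1  -97.3  108.6] F rack [-0.5 -0.3 -0.2] yaw -100.6
(array([ 0.2 ,  6.76, -0.15]), np.float64(0.2), np.float64(-100.6))
```

View pics/g3.png

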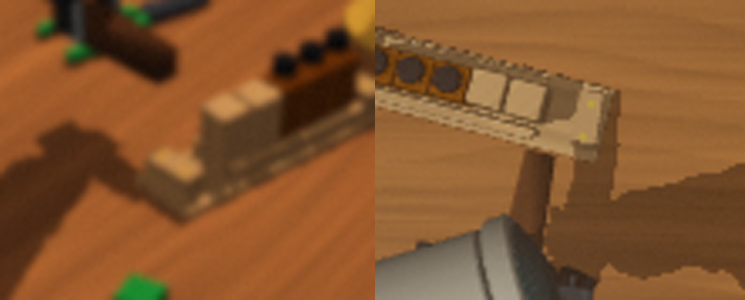

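```bash
python3 - <<'E'
from s import *
g=lambda x,y:np.array([(x-375)*110/370+240-.4,y*.3+160-.4])
for n,p in dict(tipL=(525,153),tipR=(552,153),L2=(515,212),R2=(543,240)).items():
    X=cast("top",g(*p),104);d=X[:2]-O;print(n,np.round([d@v,d@u],1))
print(np.round(mat(get_obs())[:,1],3))
E
```

```text
tipL [-40.3 -78.9]
tipR [-34.9 -99.2]
L2 [-86.7 -83.6]
R2 [-102.1 -110.3]
[ 0.046 -0.016 -0.999]
```

```bash
python3 - <<'E'
from s import *
o=get_obs();print(plan(rk(-132,-95,43),-103.6,o),plan(rk(-97,-95,43),-103.6,o))
E
```

```text
(array([ 0.69,  6.59, -0.34]), np.float64(2.8), np.float64(-100.8)) (array([-2.8 ,  6.76, -0.16]), np.float64(2.8), np.float64(-100.8))
```

Request:
send_rows(series=[-1,0.6,1,-0.1,2.8,-1,0.6,3,-0.2,2.8,-1,0.7,5,-0.3,2.8,-1,0.7,6.5,-0.3,2.8,-1,0.7,6.6,-0.3,2.8,-1,0.7,6.6,-0.3,2.8])

```text
t: 40.52
eef_pos: [391.5, 187.4, 42.2]
eef_rot: [0.068, -0.1, -0.698, 0.706]
contact_force: [-0.6, 0.1, -0.6]
finger_gap: 30.2
```

Request:
send_rows(series=[-1,-0.6,0,0,0,-1,-1.2,0,0,0,-1,-1.8,0,0,0,-1,-2.4,0,0,0,-1,-3,0,0,0,-1,-3.5,0,0,0,-1,-3.5,0,0,0,-1,-3.5,0,0,0])

```text
t: 41.18
eef_pos: [426.6, 179.4, 44.1]
eef_rot: [0.067, -0.101, -0.698, 0.706]
contact_force: [1.7, 1.4, 0.1]
finger_gap: 30.3
```

```bash
python3 - <<'E'
from s import *
o=st();print(plan(rk(-97,-95,43),-103.6,o))
b=capture("top")[:,:,::-1];a=capture("scene")[:,:,::-1]
cv2.imwrite("pics/t4.png",b);cv2.imwrite("pics/g4.png",np.hstack([cv2.resize(a[160:230,300:390],(385,300),interpolation=cv2.INTER_CUBIC),cv2.resize(b[170:240,270:360],(385,300),interpolation=cv2.INTER_CUBIC)]))
E
```

```text
t 41.18 gap 30.3 rack xyz [-96.2 -96.1  44.1] F rack [1.3 1.7 0.1] yaw -103.6
(array([ 0.08,  0.1 , -0.11]), np.float64(-0.0), np.float64(-103.6))
```

View pics/g4.png

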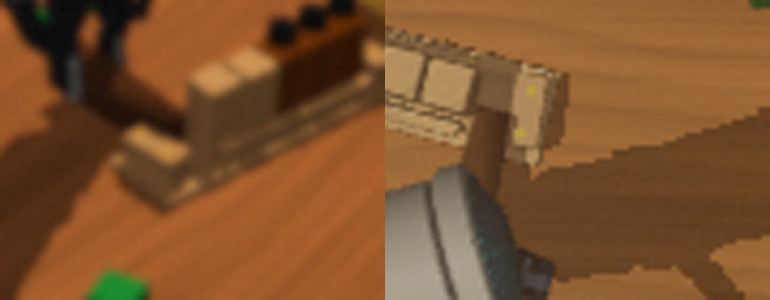

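Request:
send_rows(series=[-1,0,0.2,-0.1,0,-1,0,0.3,-0.2,0,-1,0,0.3,-0.3,0,-1,0,0.3,-0.4,0,-1,0,0.3,-0.5,0,-1,0,0.3,-0.5,0])

```text
t: 41.78
eef_pos: [427.1, 184.3, 40.9]
eef_rot: [0.067, -0.1, -0.698, 0.706]
contact_force: [-0.1, -0.2, -0.5]
finger_gap: 30.3
```

```bash
python3 - <<'E'
from s import *
o=st()
E
```

```text
t 41.78 gap 30.3 rack xyz [-96.9 -91.2  40.9] F rack [-0.  -0.2 -0.5] yaw -103.6
```

Request:
send_rows(series=[-1,0,0,-0.1,0,-1,0,0,-0.2,0,-1,0,0,-0.3,0,-1,0,0,-0.4,0,-1,0,0,-0.5,0,-1,0,0,-0.5,0])

```text
t: 42.28
eef_pos: [427.3, 188.3, 40.6]
eef_rot: [0.068, -0.099, -0.697, 0.706]
contact_force: [-1.5, -4.7, 0.0]
finger_gap: 30.4
```

```bash
python3 - <<'E'
from s import *
o=st()
E
```

```text
t 42.28 gap 30.4 rack xyz [-97.6 -87.3  40.6] F rack [-0.4 -5.   0. ] yaw -103.6
```

Request:
send_rows(series=[-1,0,0,-0.3,0,-1,0,0,-0.4,0,-1,0,0,-0.5,0,-1,0,0,-0.5,0])

```text
t: 42.62
eef_pos: [427.0, 191.2, 40.2]
eef_rot: [0.07, -0.099, -0.696, 0.708]
contact_force: [-1.5, -10.5, 2.0]
finger_gap: 30.3
```

```bash
python3 - <<'E'
from s import *
o=st();print(plan(rk(-60,-89.0,40),-103.6,o))
E
```

```text
t 42.62 gap 30.3 rack xyz [-98.5 -84.6  40.2] F rack [  1.  -10.5   2. ] yaw -103.7
(array([-3.85,  0.19,  0.44]), np.float64(-0.1), np.float64(-103.7))
```

Request:
send_rows(series=[-1,0,0,0.3,0,-1,-0.5,0,0.4,0,-1,-1,0,0.4,0,-1,-1.5,0,0.4,0,-1,-2,0,0.4,0,-1,-2,0,0.4,0])

```text
t: 43.12
eef_pos: [447.7, 182.8, 41.4]
eef_rot: [0.069, -0.1, -0.696, 0.707]
contact_force: [0.0, 1.0, -0.4]
finger_gap: 30.3
```

```bash
python3 - <<'E'
from s import *
o=st();print(plan(rk(-60,-88.5,40),-103.6,o))
E
```

```text
t 43.12 gap 30.3 rack xyz [-76.5 -87.8  41.4] F rack [-0.2  1.  -0.4] yaw -103.7
(array([-1.64,  0.22,  0.07]), np.float64(-0.1), np.float64(-103.7))
```

Request:
send_rows(series=[-1,-0.5,0,0,0,-1,-1,0.1,0,0,-1,-1.5,0.2,0,0,-1,-2,0.3,0,0,-1,-2.3,0.3,0,0,-1,-2.3,0.3,0,0])

```text
t: 43.62
eef_pos: [470.0, 176.5, 39.0]
eef_rot: [0.07, -0.099, -0.696, 0.708]
contact_force: [-0.2, -4.1, -2.0]
finger_gap: 30.3
```

```bash
python3 - <<'E'
from s import *
o=st()
E
```

```text
t 43.62 gap 30.3 rack xyz [-53.3 -88.6  39. ] F rack [ 0.8 -4.  -2. ] yaw -103.7
```

Request:
send_rows(series=[0.2,0,0,0,0,0.2,0,0,0,0,0.2,0,-0.2,0,0,0.2,0,-3,0,0,0.2,0,-6,0,0,-1,3,-7,0,0,-1,5.5,-7,0,0,-1,5.5,-7,0,0,-1,5.5,-7,0,0,-1,5.5,-7,0,0])

```text
t: 44.45
eef_pos: [414.9, 191.6, 107.1]
eef_rot: [0.068, -0.1, -0.696, 0.708]
contact_force: [0.9, -0.6, 0.4]
finger_gap: -0.1
```

```bash
python3 - <<'E'
from s import *
o=st();print(plan(rk(-108,-92,39),-103.7,o))
b=capture("top")[:,:,::-1];cv2.imwrite("pics/t5.png",b)
hsv=cv2.cvtColor(b,cv2.COLOR_BGR2HSV)
w=b[170:240,270:360]; print(w[::5,10:60:4].max(2).tolist())
E
```

```text
t 44.45 gap -0.1 rack xyz [-110.5  -87.   107.1] F rack [ 1.1 -0.4  0.4] yaw -103.7
(array([0.07, 6.82, 0.43]), np.float64(0.0), np.float64(-103.7))
[[159, 159, 159, 159, 158, 156, 155, 154, 154, 152, 151, 149, 149], [155, 154, 154, 152, 150, 149, 148, 153, 156, 156, 156, 156, 155], [111, 114, 162, 164, 91, 107, 109, 158, 157, 154, 152, 149, 149], [185, 180, 167, 89, 87, 70, 100, 153, 160, 162, 162, 163, 162], [182, 179, 155, 77, 89, 139, 185, 116, 107, 157, 156, 155, 154], [178, 107, 90, 98, 87, 168, 174, 121, 140, 144, 144, 146, 147], [140, 181, 105, 103, 86, 176, 173, 108, 152, 156, 155, 154, 154], [155, 154, 102, 104, 86, 123, 172, 153, 151, 150, 150, 149, 153], [157, 122, 99, 100, 90, 103, 153, 153, 152, 104, 103, 104, 104], [151, 104, 102, 100, 103, 106, 147, 102, 100, 102, 103, 104, 104], [59, 75, 76, 76, 106, 103, 105, 104, 101, 101, 102, 102, 100], [58, 55, 150, 112, 102, 101, 101, 102, 100, 100, 100, 102, 100], [59, 59, 55, 155, 111, 105, 109, 102, 103, 102, 102, 102, 102], [72, 64, 57, 56, 57, 91, 148, 144, 110, 102, 102, 143, 150]]
```

Request:
send_rows(series=[-1,0,2,0.1,0,-1,0,4,0.3,0,-1,0,6,0.4,0,-1,0,6.8,0.4,0,-1,0,6.8,0.4,0,-1,0,6.8,0.4,0])

```text
t: 45.0
eef_pos: [417.8, 186.1, 38.8]
eef_rot: [0.069, -0.1, -0.696, 0.708]
contact_force: [0.4, -0.4, 1.3]
finger_gap: -0.2
```

Request:
send_rows(series=[-1,-0.4,0,0,0,-1,-0.8,0,0,0,-1,-1.2,0,0,0,-1,-1.5,0,0,0,-1,-1.8,0,0,0,-1,-2.1,0,0,0,-1,-2.4,0,0,0,-1,-2.4,0,0,0])

```text
t: 45.67
eef_pos: [441.8, 180.4, 40.0]
eef_rot: [0.069, -0.1, -0.696, 0.708]
contact_force: [0.2, -0.1, -0.1]
finger_gap: -0.1
```

```bash
python3 - <<'E'
from s import *
o=st()
E
```

```text
t 45.67 gap -0.1 rack xyz [-81.7 -91.6  40. ] F rack [ 0.2 -0.  -0.1] yaw -103.8
```

Request:
send_rows(series=[-1,-0.2,0.1,0,0,-1,-0.4,0.1,0,0,-1,-0.6,0.1,0,0,-1,-0.8,0.1,0,0,-1,-1,0.1,0,0,-1,-1.2,0.1,0,0,-1,-1.2,0.1,0,0,-1,-1.2,0.1,0,0])

```text
t: 46.33
eef_pos: [452.5, 177.5, 39.3]
eef_rot: [0.07, -0.1, -0.696, 0.708]
contact_force: [-3.6, 2.3, 0.8]
finger_gap: -0.0
```

```bash
python3 - <<'E'
from s import *
o=st()
E
```

```text
t 46.33 gap -0.0 rack xyz [-70.5 -91.8  39.3] F rack [-4.1  1.4  0.8] yaw -103.8
```

Request:
send_rows(series=[-1,-0.2,0,0,0,-1,-0.35,0,0,0,-1,-0.5,0,0,0,-1,-0.6,0,0,0,-1,-0.7,0,0,0,-1,-0.7,0,0,0,-1,-0.7,0,0,0])

```text
t: 46.92
eef_pos: [453.1, 176.6, 38.7]
eef_rot: [0.075, -0.096, -0.696, 0.708]
contact_force: [-13.0, 8.8, 6.1]
finger_gap: -0.2
```

```bash
python3 - <<'E'
from s import *
o=st()
E
```

```text
t 46.92 gap -0.2 rack xyz [-69.8 -92.5  38.7] F rack [-14.7   5.4   6.1] yaw -103.9
```

Request:
send_rows(series=[-1,-0.6,0,0,0,-1,-0.7,0,0,0,-1,-0.75,0,0,0,-1,-0.8,0,0,0,-1,-0.8,0,0,0,-1,-0.8,0,0,0,-1,-0.8,0,0,0,-1,-0.8,0,0,0,-1,-0.8,0,0,0,-1,-0.8,0,0,0,-1,-0.8,0,0,0,-1,-0.8,0,0,0])

```text
t: 47.92
eef_pos: [453.2, 175.3, 37.6]
eef_rot: [0.081, -0.092, -0.695, 0.708]
contact_force: [-13.8, 7.8, 6.1]
finger_gap: 0.2
```

```bash
python3 - <<'E'
from s import *
o=st()
E
```

```text
t 47.92 gap 0.2 rack xyz [-69.4 -93.8  37.6] F rack [-15.2   4.3   6.1] yaw -104.0
```

Request:
send_rows(series=[-1,-0.7,0,-0.1,0,-1,-0.9,0,-0.2,0,-1,-1,0,-0.2,0,-1,-1.05,0,-0.2,0,-1,-1.05,0,-0.2,0,-1,-1.05,0,-0.2,0,-1,-1.05,0,-0.2,0,-1,-1.05,0,-0.2,0,-1,-1.05,0,-0.2,0,-1,-1.05,0,-0.2,0,-1,-1.05,0,-0.2,0,-1,-1.05,0,-0.2,0])

```text
t: 48.92
eef_pos: [453.6, 174.8, 36.1]
eef_rot: [0.089, -0.085, -0.694, 0.709]
contact_force: [-18.4, 6.5, 7.9]
finger_gap: 0.2
```

```bash
python3 - <<'E'
from s import *
o=st()
E
```

```text
t 48.92 gap 0.2 rack xyz [-68.9 -94.1  36.1] F rack [-19.5   2.    7.9] yaw -104.1
```

Held at a steady 19.5 N with no further travel. Backing off, clearing the view and taking a last look.

Request:
send_rows(series=[-1,0.5,0,0,0,-1,2,0,0,0,-1,4,0,0,0,-1,4,-3,0,0,-1,4,-7,0,0,-1,6,-11,4,0,-1,8,-13,8,0,-1,8,-13,12,0,-1,8,-13,16,0,-1,8,-13,20,0,-1,8,-13,20,0,-1,8,-13,20,0])

```text
t: 49.92
eef_pos: [328.5, 0.1, 171.5]
eef_rot: [0.089, -0.088, -0.693, 0.71]
contact_force: [0.3, 0.1, 0.4]
finger_gap: 0.2
```

```bash
python3 - <<'E'
from s import *
o=st()
b=capture("top")[:,:,::-1];a=capture("scene")[:,:,::-1]
cv2.imwrite("pics/t6.png",b);cv2.imwrite("pics/s6.png",a)
L=np.hstack([cv2.resize(a[125:225,310:430],(400,333),interpolation=cv2.INTER_CUBIC),cv2.resize(b[150:240,220:328],(400,333),interpolation=cv2.INTER_CUBIC)])
S=cv2.resize(b[100:300,:480],(640,267));S=np.hstack([S,np.zeros((267,160,3),np.uint8)])
cv2.imwrite("pics/z.png",np.vstack([L,S]))
E
```

```text
t 49.92 gap 0.2 rack xyz [-149.1 -293.6  171.5] F rack [0.2 0.2 0.4] yaw -104.4
```

View pics/z.png

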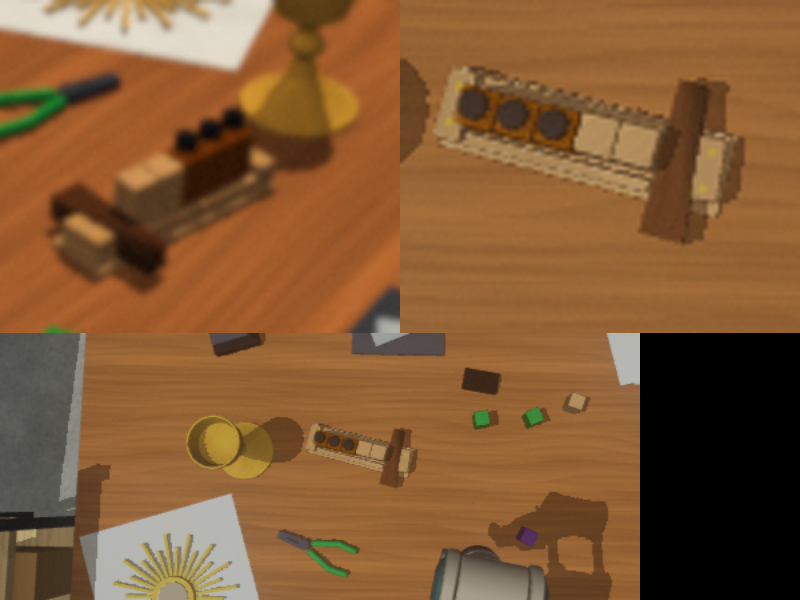

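```bash
python3 - <<'E'
from s import *
g=lambda x,y:np.array([(x-400)*.27+220-.4,y*.27+150-.4])
R=[]
for p in[(680,82),(708,85),(640,232),(688,240)]:
    X=cast("top",g(*p),34);d=X[:2]-O;R.append([d@v,d@u])
R=np.array(R);print(R.round(1).tolist(),R.mean(0),ang(R[2],R[0]))
b0=cv2.imread("pics/top0.png").astype(int);b=cv2.imread("pics/t6.png").astype(int)
for n,(y0,y1,x0,x1) in dict(stone=(122,150,342,380),pliers=(240,290,200,275),chalice=(155,215,135,210),green=(150,180,350,415),spare=(140,165,420,445)).items():
    print(n,np.abs(b-b0)[y0:y1,x0:x1].mean().round(1))
E
```

```text
[[60.2, -75.7], [63.4, -96.7], [-56.8, -76.4], [-53.2, -112.8]] [  3.3944299  -90.40666459] 0.3519165663456632
stone 1.8
pliers 1.9
chalice 1.9
green 1.8
spare 1.8
```

The wedge centre is about 2–3 mm from the slot middle and square to the row, and the bystanders haven't moved. Handing in.

```bash
python3 -c "
from station import *
print(close_job())"
```

```text
the job is handed in; nothing more can be done
None
```

The kit is packed and handed in at about 50 s of the 192 s allowed; `close_job` gives no verdict.

- **Row:** The three bottles present stand upright against the stop, followed by two filler blocks, so all five places are taken. The spare filler stayed on the bench.
- **Caps:** I pressed each one in the rack under 20–25 N. All three stopped at the same fully-home height (TCP 110.0, 109.9 and 110.0 mm).
- **Wedge:** It went in thin end first from the robot's side and was pushed on the butt at 15 N, then 19.5 N, for about a second each. It crept forward no more than 0.5 mm during each hold. In the last picture its centre is about 3 mm past the slot's middle and it lies within 0.4° of the rack's x axis. I did not test the lock by tugging on the row.
- **Bystanders:** Comparing the first and last pictures shows no change around the touchstone, chalice, pliers, green blocks or spare filler. I did not compare the purple block this way.

**What went wrong or disagreed:**
- The first bottle came down on a rail at about 16 N because the arm was roughly 6 mm off. I lifted it and placed it again.
- Pressing objects down left the tool tilted by up to about 3°. The blocks and wedge still look upright in the last picture.
- Before the wedge went in, the end of the row measured 2–3 mm too far out, possibly just picture error. I pushed the row with about 10 N using the wedge before driving it.

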